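Dock the condensate jug under the test drain

TASK

Put the condensate measuring jug in its place under the drain spout of the test cabinet: it is taller than the opening, so lean it to get it in under the front panel, stand it upright on the ledge inside, and slide its foot back into the guide, fully home, so that the sprung yellow catch clicks up in front of the foot. Let go of the jug, and leave the strainer cap, union nut, pipe plug and mallet where they are.

Things in the scene. Friction and masses are not known exactly. Their poses are not given: they have to be found in the camera images.
- jug: Slim bright-metal measuring jug with blue level rings, empty, 0.4 kg, 190 mm high. Origin: centre of the underside of its foot, z up its axis, handle on its -x side. Foot: steel plate 68 (x) by 92 (y) by 8 mm thick. It starts standing on the bench to the left of the cabinet, handle roughly towards the robot.
- jug_grip (a point): Point in the middle of the jug's black handle, 65 mm above the underside of the foot, at x -85 mm in the jug's frame; axes as the jug's. The handle is an upright bar 16 (x) by 14 (y) mm, from 25 to 115 mm above the underside, held by two 10 mm thick arms 31 and 109 mm up; about 48 mm is free between bar and body.
- jug_top (a point): Centre of the jug's open rim, 190 mm above the underside of its foot; axes as the jug's. The round body tapers from 60 mm diameter at the foot to 48 mm at the rim.
- cabinet: Grey steel test cabinet, fixed, open towards the robot and at the back. Origin: on the bench, middle of its front plane; x points into the cabinet, y to its left, z up. 350 mm wide (y), 240 mm deep (x 0 to 240), 320 mm high. Its top is closed by a wire shelf, underside 313 mm above the bench; pipes over the top reach 385 mm, at y within 30 mm.
- sill (a point): Middle of the front edge of the rubber-matted ledge inside the cabinet: cabinet x 0, y 0, 60 mm above the bench; axes as the cabinet's. The ledge is flat and level from x 0 to 240 mm, 334 mm wide between the side walls, and drops straight to the bench at its front.
- header (a point): Middle of the lower edge of the front panel, at its face: cabinet x 0, y 0, 220 mm above the bench, thus 160 mm above the ledge; axes as the cabinet's. The panel is 12 mm thick (x 0 to 12) and goes up to the roof across the whole width; the opening lies between it and the ledge.
- spout (a point): Centre of the lower end of the drain spout, 28 mm diameter, that hangs from the roof at cabinet x 88 mm, y 0, 282 mm above the bench (222 mm above the ledge). Its pipe runs back over the roof to a blue steam trap that stands behind the cabinet (x 245 to 315 mm).
- dock (a point): Where the jug's origin lies when it is fully home: cabinet x 88 mm, y 0, on the ledge 60 mm above the bench; axes as the cabinet's. The jug's x axis then points along the cabinet's, handle towards the opening; the far edge of the foot is 1 mm short of an end stop, and the near edge is at cabinet x 54.
- guide (a point): On the ledge at the start of the guide's lips: cabinet x 99 mm, y 0; axes as the cabinet's. Two rails 100 mm apart with lips 13 to 18 mm above the ledge that reach in to 80 mm apart, from x 99 to 125: the foot gets under them only by sliding along +x. A flared mouth starts at x 79, 118 mm wide, narrowing to 100 mm. End stop at x 123.
- catch (a joint): Sprung catch: 0 when up, 5 mm above the ledge; grows to 0.0055 m as it is pressed down. The spring gives about 1.3 N when up, 2.6 N when down. The foot of the jug presses it down when set on it, and it springs back to 0 by itself in front of the foot when the jug is home.
- catch_top (a point): Centre of the flat top of the catch, a yellow tongue 36 mm wide in the ledge: cabinet x 46.5 mm, y 0. It has a square face towards the guide at x 51.5 and a ramp towards the opening that rises from the ledge at about x 32.
- strainer_cap: Bystander: domed brass strainer cap, 60 mm diameter, 44 mm high, on the ledge beside the guide. Origin: centre of its underside.
- union_nut: Bystander: bright hexagonal union nut, 66 mm across flats, 34 mm high, on the ledge on the other side of the guide. Origin: centre of its underside.
- pipe_plug: Bystander: steel pipe plug with a square head, 50 mm diameter, 54 mm high, on the bench to the left of the cabinet. Origin: centre of its underside.
- mallet: Bystander: red nylon mallet lying on the bench, head 42 mm diameter and 80 mm long (along y, at x +75 mm), wooden handle along x, 190 mm long in all, 42 mm high. Origin: on the bench under the middle of the handle.
Mind the look-alikes: they are no part of the job. Several things look just like the jug: the one meant starts farthest to the robot's left.

How it is judged (in metres and radians):
On the way, in this order (a step that is already met when the one before it is completed fails the run):
1. the jug leans more than 17 degrees with the middle of its rim inside the cabinet, behind the front panel and below the roof (angle between jug's own z axis and vertical above 0.3 rad and x of jug_top in the frame of cabinet above 0.012 m and z of jug_top in the frame of cabinet below 0.31 m), for 0.05 s.
2. the jug is upright (within 6 degrees) inside, its foot on the ledge (within 8 mm) (angle between jug's own z axis and vertical below 0.105 rad and x of jug in the frame of cabinet above 0.035 m and z of jug in the frame of cabinet between 0.055 and 0.068 m), for 0.05 s.
At the end, for the whole second after the job is handed in: The jug stands released and at rest, upright within 3 degrees, on the ledge (within 3 mm), fully home in the guide (within 4 mm along it and 8 mm across), with the catch sprung up in front of its foot (joint catch below 1.5 mm) (angle between jug's own z axis and vertical below 0.05 rad and x of jug in the frame of dock between -0.004 and 0.004 m and y of jug in the frame of dock between -0.008 and 0.008 m and z of jug in the frame of dock between -0.003 and 0.003 m and value of joint catch below 0.0015 m and linear speed of jug below 0.02 m/s and contact force between the fingers and jug below 0.1 N); the robot touches nothing.
It fails at once if a bystander (strainer cap, union nut, pipe plug or mallet) is moved more than 20 mm from its start (distance of any of strainer_cap, union_nut, pipe_plug, mallet from where it was at the start of the episode above 0.02 m).
It also fails if it takes over 54 s, if anything falls off the work surface, if the arm or the gripper's body presses on something with over 40 N, if the wrist force passes 120 N, or if a joint passes its speed limit or range.

ROBOT

A 6-joint arm with a two-finger parallel gripper is mounted at the origin on the work surface. World frame = base frame: x ahead of the robot, y to its left, z up, the work surface at z = 0. Lengths are in mm, angles in rad, forces in N, time in s.
With the tool pointing down it reaches from about 275 to 750 mm from the base axis. Payload 10.2 kg.
Tool frame: the origin (TCP) lies on the front face of the gripper's body, between the roots of the fingers; the fingertips stand 73 mm ahead of it and the grasp point (between the pads) lies 54 mm ahead of it; z points along the fingers, y is the line along which they close (so a half turn about z gives the same grasp; the last joint's range is limited). The gripper opens to 85 mm and grips with 20 to 120 N. Pads are 22 mm wide; open, the fingers measure 114 mm over their backs; the gripper's body (76 mm by 85 mm) begins 54 mm behind the grasp point. The pads swing forward as they close: fully open they stand 13 mm farther back than shut.
Start: joints at [1.092, 0.313, 1.498, -0, 1.331, -0.223], TCP at [132.848, 507.92, 303.894] pointing down, gripper open.
Joint ranges: [-2.94, 2.94], [-0.97, 2.17], [0.19, 2.56], [-1.23, 4.37], [0.02, 3.11], [-2.88, 2.88]. Speed limits (rad/s): [2.39, 2.39, 3.01, 3.14, 3.14, 3.14].

INTERFACE

Orientations are given as a unit quaternion [w, x, y, z].
In Python, from rig import * gives the robot as it stands.
- The arm moves only by the tool step_arm, never from a script. Its argument "plan" is a list of rows, each an object with "offset": the shift along the tool's x, y, z in cm, a list of three; "rot": the turn, a rotation vector about the tool's x, y, z in degrees, a list of three; "gripper": the finger opening in cm, from 0 to 8.54. In form: [{"offset": [x, y, z], "rot": [wx, wy, wz], "gripper": gripper}, ...]. A call has 1 to 12 rows; each row is the pose to reach, as a shift and turn from the pose commanded when the call began, along the tool's axes at that moment; what a row does not reach only later rows make up. A row lasts 1/10 s, in which the tool goes at most 50 mm and 8.59 degrees, less where a joint would pass 70% of its speed; a pose out of reach is approached as far as the arm can. A call with a gripper value outside its range is refused whole. The fingers move at their own pace and stop on an object; "squeeze" is the grip in N (left out, the last holds). Time passes only in rows, so rows that repeat a pose let the fingers close. It gives the time, the measured TCP pose, the force, the opening and the grip force at its end, in the units of the state.
- sense(): the state, without advancing time (a new reading comes with each control period).
- capture(name): name is "side" or "top"; returns a dict with "color" (480x640x3 uint8, red, green, blue), "depth" (480x640 float32, mm along the optical axis (not along the pixel's ray), 0 where there is no reading), "vertical_fov" (degrees; the focal length in pixels is half the picture's height over the tangent of half this angle, whatever the lens; pixels are square), "cx", "cy" (the principal point, pixels), "rvec" (rotation vector, rad) and "tvec" (3), from world to camera coordinates, as OpenCV has them. Camera axes: x right, y down, z forward; pixel columns grow to the right and rows downward; lengths in mm; the calibration is good to about 2 mm. A picture is of the moment at which its call begins.
- finish_job(): hands the job in; it is judged then, once.
The state is a dict: "time_s": time; "joints": joint angles; "dq": joint speeds; "tau": joint torques, N m; "eef_pos": TCP position; "ee_rot": TCP orientation; "force": force on the tool from outside, world axes, zero at the start; "wrist_torque": the same for the moment, N m; "grip_width": opening from 0.0 (shut) to 1.0 (fully open); "grip_force": force on a finger pad.
Only numpy, scipy, OpenCV 4.12 (cv2) and the standard library are available. Lean on these libraries where they do the work, as an engineer would, in place of code of your own. Each camera call takes 0.05 s, during which the arm holds its last target. There are 200 camera calls.

## Working session

There is one attempt and no reset: what is moved stays moved. The work goes in short steps, Python scripts to look and compute and a tool call to move; the robot and the scene stay as the last step left them, time stands still between calls to the robot, and variables do not carry over. Pictures are saved under pics/ and viewed, at most 10 in all, crops included, and the job is handed in when it is done.

Besides the shell and the picture viewer there is one more tool, called after ">>>" by a JSON object that holds its "method" and its "body". step_arm: Moves the arm, as the interface text tells. Its arguments: {"type":"object","properties":{"plan":{"type":"array"},"squeeze":{"type":"number"}},"required":["plan"]}

```bash
ls; mkdir -p pics; cat > h.py <<'E'
from rig import *
import numpy as np, cv2
from scipy.spatial.transform import Rotation as R
def cap(name,fn=None):
    c=capture(name)
    if fn: cv2.imwrite('pics/'+fn,c['color'][:,:,::-1])
    return c
def cloud(c):
    f=240/np.tan(np.radians(c['vertical_fov'])/2)
    v,u=np.mgrid[0:480,0:640]; d=c['depth'].astype(float)
    P=np.stack([(u-c['cx'])/f*d,(v-c['cy'])/f*d,d],-1)
    M=cv2.Rodrigues(np.array(c['rvec'],float))[0]
    W=(P-np.array(c['tvec'],float).ravel())@M
    W[d==0]=np.nan
    return W
E
python3 - <<'E'
from h import *
print(sense())
for n in('top','side'):
    c=cap(n,n+'1.png'); np.save(n+'1.npy',cloud(c)); print(n,c['vertical_fov'],c['cx'],c['cy'],c['rvec'],c['tvec'])
E
```

```text
pics
{'time_s': 0.0, 'joints': array([ 1.09157356e+00,  3.13476926e-01,  1.49844270e+00,  3.53737463e-06,
        1.33101061e+00, -2.23391826e-01]), 'dq': array([ 4.07194997e-04, -3.37094434e-03, -2.37347604e-05, -1.92822905e-04,
        2.06603394e-03,  4.96808602e-04]), 'tau': array([-4.58214636e-04, -4.12270832e+01, -2.59736878e+01, -2.35319721e-04,
        4.19833028e-03, -1.02887725e-07]), 'eef_pos': array([132.77936882, 507.76000844, 303.31912347]), 'ee_rot': array([-2.31760655e-04,  1.27567309e-01,  9.91829690e-01, -6.27351721e-04]), 'force': array([-0.109078  ,  0.06032431,  0.30132238]), 'wrist_torque': array([ 0.0227774 ,  0.01339178, -0.03012698]), 'grip_force': 0.0, 'grip_width': 0.9963122076531155}
top 49.26541867808055 314.8680752031288 241.1801653517563 [ 2.16984482 -2.18110495  0.1075448 ] [   9.78827445  556.69267596 1122.14764763]
side 52.42200563105166 318.8934524496944 239.09804785223415 [ 2.19918402 -1.35764357  0.43283622] [-201.2671672   496.05305772  971.00257311]
```

View pics/top1.png

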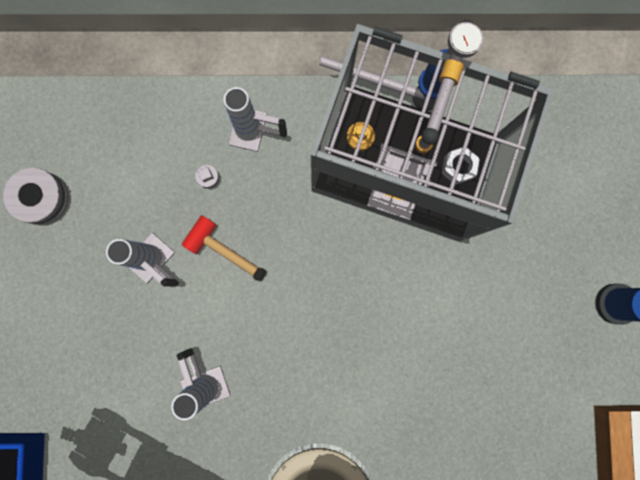

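View pics/side1.png

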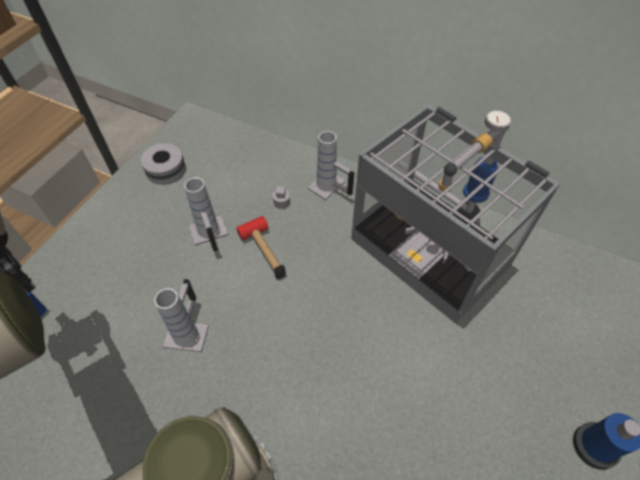

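Three jugs show: feet at top-image px (150,258), (205,388), (245,130). The cabinet is at upper right, yawed, with its opening facing down-left. The mallet is at (225,248) and the plug at (206,177). Next I'll measure positions.

```bash
python3 - <<'E'
from h import *
T=np.load('top1.npy');S=np.load('side1.npy')
np.set_printoptions(precision=1,suppress=True)
for n,p in dict(rimL=(135,250),jugAfoot=(167,243),footA2=(150,275),handA=(170,282),hB=(185,353),hC=(283,127),plug=(206,177),cabFL=(314,160),cabFR=(468,238),frontTopL=(316,158),TR=(508,220),brass=(361,136),nut=(461,165),bench=(300,350)).items():
    print(n,T[p[1],p[0]])
# per jug clusters: heights
ok=~np.isnan(T[...,2])
for n,(u0,u1,v0,v1) in dict(A=(95,182,225,292),B=(165,235,340,425),C=(220,290,80,155)).items():
    for src in (T,):
        Q=src[v0:v1,u0:u1].reshape(-1,3);Q=Q[~np.isnan(Q[:,0])]
        for z0,z1 in((4,13),(105,119),(180,197)):
            q=Q[(Q[:,2]>z0)&(Q[:,2]<z1)]
            print(n,z0,len(q),np.median(q,0), cv2.minAreaRect(q[:,:2].astype(np.float32)) if len(q)>3 else '')
# cabinet top z 300-330 points
Q=T[0:250,300:560].reshape(-1,3);Q=Q[~np.isnan(Q[:,0])]
q=Q[(Q[:,2]>310)&(Q[:,2]<330)];print('cabtop',len(q),cv2.minAreaRect(q[:,:2].astype(np.float32)),cv2.boxPoints(cv2.minAreaRect(q[:,:2].astype(np.float32))))
E
```

```text
rimL [528.5 353.8 163.4]
jugAfoot [556.5 337.3   2.8]
footA2 [485.1 371.9   8.1]
handA [467.9 303.9  94.9]
hB [324.6 271.2  92.9]
hC [790.6  72.8  99.1]
plug [694.1 241.2  57. ]
cabFL [670.5   9.  294.2]
cabFR [ 556.8 -313.7   79.8]
frontTopL [669.7   5.7 310.6]
TR [nan nan nan]
brass [704.1 -69.2 320.6]
nut [ 717.4 -309.7   59.8]
bench [318.7  40.8  -1.1]
A 4 674 [533.6 369.2   7.4] ((523.5684814453125, 402.37762451171875), (193.18304443359375, 147.19395446777344), 89.73815155029297)
A 105 323 [493.8 340.8 113.9] ((508.0696716308594, 346.0609130859375), (116.54576110839844, 48.27471923828125), 58.900596618652344)
A 180 214 [523.  373.2 188.6] ((523.6864624023438, 375.6022033691406), (47.013221740722656, 47.45219421386719), 74.5607681274414)
B 4 653 [252.8 221.    7. ] ((252.3555908203125, 259.73583984375), (179.5524444580078, 150.7709197998047), 0.7254653573036194)
B 105 342 [284.3 265.5 113.5] ((273.36865234375, 251.53237915039062), (114.34599304199219, 51.221378326416016), 7.444586277008057)
B 180 205 [240.1 248.  189.3] ((240.30975341796875, 248.3389129638672), (46.40167999267578, 48.363746643066406), 44.2220458984375)
C 4 504 [789.3 151.    7.2] ((845.150634765625, 143.73236083984375), (158.659912109375, 174.1671600341797), 89.97309112548828)
C 105 317 [802.5 115.3 113.5] ((814.9965209960938, 124.94544982910156), (111.37191772460938, 51.26631546020508), 88.78227996826172)
C 180 191 [814.9 159.1 188. ] ((816.5387573242188, 159.53993225097656), (48.02934265136719, 47.4522819519043), 54.74028396606445)
cabtop 9825 ((728.5640258789062, -189.61380004882812), (350.98236083984375, 242.59646606445312), 70.59916687011719) [[ 555.9 -314.8]
 [ 784.7 -395.4]
 [ 901.3  -64.4]
 [ 672.4   16.2]]
```

```bash
python3 - <<'E'
from h import *
np.set_printoptions(precision=2,suppress=True)
for n in('top','side'):
    W=np.load(n+'1.npy'); Q=W.reshape(-1,3);Q=Q[~np.isnan(Q[:,0])]
    o=np.array([523.7,375.6]); d=np.hypot(*(Q[:,:2]-o).T)
    q=Q[(d<40)&(Q[:,2]>181)&(Q[:,2]<198)]
    (c,r)=cv2.minEnclosingCircle(q[:,:2].astype(np.float32)); print(n,'rim',len(q),c,r,q[:,2].max(), q[:,:2].min(0)/2+q[:,:2].max(0)/2)
    # handle: radial dist 70..100, z 30..125
    q=Q[(d>72)&(d<100)&(Q[:,2]>40)&(Q[:,2]<122)]
    m=np.median(q,0); print(' handle',len(q),m,q.mean(0),'ang to jug',np.degrees(np.arctan2(*(o-m[:2])[::-1])),np.hypot(*(o-m[:2])),q[:,2].max())
    q=Q[(d<60)&(Q[:,2]>5)&(Q[:,2]<11)]
    print(' foot',len(q),cv2.minAreaRect(q[:,:2].astype(np.float32)),q[:,2].mean())
    # cabinet
    q=Q[(Q[:,2]>306)&(Q[:,2]<326)&(Q[:,0]>540)&(Q[:,1]<30)&(Q[:,1]>-420)&(Q[:,0]<920)]
    print(' cab',cv2.boxPoints(cv2.minAreaRect(q[:,:2].astype(np.float32))),q[:,2].mean())
    # front panel face: line fit
    yaw=np.radians(-19.4);ex=np.array([np.cos(yaw),np.sin(yaw)]);ey=np.array([-ex[1],ex[0]])
    L=(Q[:,:2]-[614.1,-149.3]); x=L@ex;y=L@ey
    m=(abs(x)<8)&(abs(y)<165)&(Q[:,2]>230)&(Q[:,2]<300)
    if m.sum()>20: print(' face',m.sum(),np.median(x[m]),np.polyfit(y[m],x[m],1))
    m=(abs(x)<260)&(abs(y)<164)&(Q[:,2]>55)&(Q[:,2]<64); print(' ledge z',m.sum(),np.median(Q[m,2]), x[m].min(),np.percentile(x[m],2))
    # yellow catch, cloud
    im=cv2.imread('pics/'+n+'1.png'); hsv=cv2.cvtColor(im,cv2.COLOR_BGR2HSV)
    k=(hsv[...,0]>18)&(hsv[...,0]<34)&(hsv[...,1]>130)&(hsv[...,2]>120); P=W[k]; P=P[~np.isnan(P[:,0])]
    P=P[(P[:,2]>50)&(P[:,2]<80)]; l=P[:,:2]-[614.1,-149.3]
    print(' yellow',len(P),np.c_[l@ex,l@ey].mean(0) if len(P) else '')
    if n=='side':
        for a,b in((-150,-62),(62,150)):
            m=(x>20)&(x<235)&(y>a)&(y<b)&(Q[:,2]>72)&(Q[:,2]<108); print(' byst',m.sum(),np.percentile(np.c_[x,y,Q[:,2]][m],[3,50,97],axis=0) if m.sum() else '')
E
```

```text
top rim 202 (523.7114868164062, 375.3115234375) 24.67119789123535 194.72601445875148 [523.78 375.46]
 handle 175 [469.69 307.57  96.82] [482.53 305.52  86.27] ang to jug 51.55258951528991 86.86867819846002 118.60536227598334
 foot 417 ((519.9463500976562, 369.04754638671875), (97.79179382324219, 115.88670349121094), 69.29562377929688) 8.139291778351053
 cab [[ 555.63 -314.83]
 [ 784.64 -395.4 ]
 [ 901.16  -64.21]
 [ 672.15   16.37]] 318.9889740885096
 face 1738 0.8256751389521138 [0.   0.82]
 ledge z 8360 60.20599033817706 -0.5236854593242134 2.0026474058095287
 yellow 87 [131.29 105.43]
side rim 144 (521.5236206054688, 375.2527160644531) 25.321510314941406 193.28423497055604 [521.17 376.01]
 handle 151 [463.01 307.52  85.73] [471.35 306.81  82.23] ang to jug 48.28475885637513 91.20076130910738 118.3058103170463
 foot 279 ((517.2837524414062, 371.5384826660156), (82.88707733154297, 91.12106323242188), 49.03817367553711) 7.830804496917385
 cab [[ 553.39 -313.02]
 [ 821.43 -407.84]
 [ 938.8   -76.09]
 [ 670.75   18.74]] 317.5079230989528
 face 2988 0.4656202208060219 [-0.    0.43]
 ledge z 4808 59.2967431746479 -2.619195993535095 0.23842580092525179
 yellow 78 [42.96  0.79]
 byst 1 [[ 80.4  -62.38  77.99]
 [ 80.4  -62.38  77.99]
 [ 80.4  -62.38  77.99]]
 byst 4 [[78.08 62.21 73.93]
 [80.28 63.5  75.79]
 [81.56 64.84 78.18]]
```

```bash
python3 - <<'E'
from h import *
np.set_printoptions(precision=2,suppress=True)
o=np.array([522.5,375.5])
for n in('top','side'):
    W=np.load(n+'1.npy'); Q=W.reshape(-1,3);Q=Q[~np.isnan(Q[:,0])]
    l=Q[:,:2]-o
    for yaw in range(44,60,2):
        a=np.radians(yaw); x=l@[np.cos(a),np.sin(a)]; y=l@[-np.sin(a),np.cos(a)]
        m=(x>-100)&(x<-70)&(abs(y)<30)&(Q[:,2]>40)&(Q[:,2]<118)
        f=(abs(x)<50)&(abs(y)<65)&(Q[:,2]>5)&(Q[:,2]<11)
        print(n,yaw,'bar y',np.percentile(y[m],[5,50,95]),'x',np.percentile(x[m],[3,50,97]),'foot',np.percentile(x[f],[2,98]),np.percentile(y[f],[2,98]))
E
```

```text
top 44 bar y [-14.21  -9.96  -2.24] x [-91.74 -85.96 -71.5 ] foot [-35.42  35.88] [-51.94  46.28]
top 46 bar y [-11.24  -6.96   0.38] x [-91.87 -86.28 -71.69] foot [-35.22  34.68] [-52.63  46.03]
top 48 bar y [-8.28 -4.1   3.42] x [-91.88 -86.33 -71.83] foot [-35.82  33.91] [-51.97  46.83]
top 50 bar y [-5.35 -0.99  6.44] x [-91.8  -86.46 -71.95] foot [-39.36  32.77] [-53.31  45.81]
top 52 bar y [-2.4   1.96  9.12] x [-91.68 -86.53 -71.84] foot [-36.87  31.5 ] [-50.76  46.54]
top 54 bar y [ 0.46  4.92 12.15] x [-91.6  -86.28 -71.64] foot [-37.01  30.34] [-49.96  47.43]
top 56 bar y [ 3.25  7.94 15.15] x [-91.34 -86.06 -71.61] foot [-37.78  29.8 ] [-50.03  47.88]
top 58 bar y [ 6.01 10.63 18.06] x [-90.98 -85.91 -71.47] foot [-38.78  28.83] [-50.5  48.5]
side 44 bar y [-12.13  -5.96   0.29] x [-94.2  -90.52 -73.93] foot [-36.88  33.53] [-44.11  46.81]
side 46 bar y [-9.08 -2.76  3.28] x [-94.41 -90.67 -73.97] foot [-35.53  32.4 ] [-43.33  46.29]
side 48 bar y [-5.98  0.38  6.4 ] x [-94.52 -90.74 -73.91] foot [-35.1   31.48] [-43.57  46.06]
side 50 bar y [-2.83  3.46  9.51] x [-94.52 -90.64 -73.77] foot [-35.65  31.14] [-43.57  46.12]
side 52 bar y [ 0.13  6.6  12.58] x [-94.32 -90.53 -73.53] foot [-36.08  32.35] [-43.63  46.3 ]
side 54 bar y [ 3.03  9.84 15.7 ] x [-93.94 -90.29 -73.21] foot [-36.96  32.8 ] [-43.48  46.89]
side 56 bar y [ 6.11 12.99 18.85] x [-93.49 -89.93 -72.8 ] foot [-37.79  33.94] [-43.67  47.41]
side 58 bar y [ 9.11 15.69 21.94] x [-93.01 -89.47 -72.49] foot [-38.42  35.1 ] [-44.06  47.85]
```

>>> {"method": "step_arm", "body": {"plan": [{"offset": [0, 0, 0], "rot": [-8, 0, 0], "gripper": 8.5}, {"offset": [0, 0, 0], "rot": [-15, 0, 0], "gripper": 8.5}, {"offset": [0, 0, 0], "rot": [-15, 0, 0], "gripper": 8.5}]}}

```text
time_s: 0.4
eef_pos: [132.4, 506.9, 303.7]
ee_rot: [0.017, 0.127, 0.983, 0.13]
force: [0.3, -0.4, 0.2]
grip_width: 1.0
grip_force: 0.0
```

```bash
python3 - <<'E'
from h import *
s=sense();print(s['time_s'],s['joints'].round(3),s['eef_pos'].round(1),R.from_quat(s['ee_rot'],scalar_first=True).as_matrix().round(3))
E
```

```text
0.4 [ 1.069  0.211  1.647  0.074  1.03  -0.276] [132.4 506.9 303.7] [[-0.967  0.245  0.065]
 [ 0.253  0.934  0.251]
 [ 0.     0.259 -0.966]]
```

```bash
cat >> h.py <<'E'
np.set_printoptions(precision=3,suppress=True)
def pose():
    s=sense(); return s['eef_pos'],R.from_quat(s['ee_rot'],scalar_first=True)
def to(p,Rt,frm=None):
    p0,R0=frm or pose()
    o=R0.inv().apply(np.array(p)-p0)/10; rv=np.degrees((R0.inv()*Rt).as_rotvec())
    print('offset',o.round(2),'rot',rv.round(1),'|o|mm',np.linalg.norm(o)*10,'|r|',np.linalg.norm(rv)); return o,rv
def Rz_down(yaw,pitch=0):
    # tool z at yaw (deg), pitched down by pitch; tool x downward-ish, y horizontal
    y=np.radians(yaw);b=np.radians(pitch)
    z=np.array([np.cos(b)*np.cos(y),np.cos(b)*np.sin(y),-np.sin(b)]); yy=np.array([-np.sin(y),np.cos(y),0]); x=np.cross(yy,z)
    return R.from_matrix(np.c_[x,yy,z])
def js():
    s=sense();print(s['time_s'],s['joints'].round(3),s['eef_pos'].round(1),R.from_quat(s['ee_rot'],scalar_first=True).as_matrix().round(3).tolist(),s['force'].round(1),s['grip_width'])
E
python3 - <<'E'
from h import *
print(Rz_down(49).as_matrix())
to([380,210,320],pose()[1])
E
```

```text
[[ 0.    -0.755  0.656]
 [ 0.     0.656  0.755]
 [-1.     0.     0.   ]]
offset [-31.47 -21.26  -7.4 ] rot [0. 0. 0.] |o|mm 386.94894190934065 |r| 0.0
```

>>> {"method": "step_arm", "body": {"plan": [{"offset": [-31.5, -21.3, -7.4], "rot": [0, 0, 0], "gripper": 8.5}, {"offset": [-31.5, -21.3, -7.4], "rot": [0, 0, 0], "gripper": 8.5}, {"offset": [-31.5, -21.3, -7.4], "rot": [0, 0, 0], "gripper": 8.5}, {"offset": [-31.5, -21.3, -7.4], "rot": [0, 0, 0], "gripper": 8.5}, {"offset": [-31.5, -21.3, -7.4], "rot": [0, 0, 0], "gripper": 8.5}, {"offset": [-31.5, -21.3, -7.4], "rot": [0, 0, 0], "gripper": 8.5}, {"offset": [-31.5, -21.3, -7.4], "rot": [0, 0, 0], "gripper": 8.5}, {"offset": [-31.5, -21.3, -7.4], "rot": [0, 0, 0], "gripper": 8.5}, {"offset": [-31.5, -21.3, -7.4], "rot": [0, 0, 0], "gripper": 8.5}, {"offset": [-31.5, -21.3, -7.4], "rot": [0, 0, 0], "gripper": 8.5}]}}

```text
time_s: 1.4
eef_pos: [381.0, 210.3, 320.2]
ee_rot: [0.015, 0.127, 0.983, 0.129]
force: [-0.4, 0.1, -1.2]
grip_width: 0.991
grip_force: 0.0
```

```bash
python3 - <<'E'
from h import *
js(); 
to([380,210,320],Rz_down(60,40))
E
```

```text
1.4 [ 0.128  0.033  1.806  0.258  1.216 -1.266] [381.  210.3 320.2] [[-0.967, 0.246, 0.063], [0.254, 0.934, 0.25], [0.003, 0.257, -0.966]] [-0.4  0.1 -1.2] 0.9908908092550937
offset [ 0.09 -0.06  0.  ] rot [-20.1 -32.9 -73.9] |o|mm 1.0998785520126293 |r| 83.33352301333213
```

```bash
cat > fk.py <<'E'
from h import *
from scipy.optimize import least_squares
def fk(q,P):
    h,L1,L2,dA,dB,dt,a=P
    R1=R.from_euler('z',q[0]);R2=R1*R.from_euler('y',q[1]);R3=R2*R.from_euler('y',q[2]);R4=R3*R.from_euler('z',q[3]);R5=R4*R.from_euler('y',q[4]);R6=R5*R.from_euler('z',q[5]+np.pi/2)
    w=np.array([0,0,h])+R2.apply([0,dA,L1])+R3.apply([a,0,L2])
    return w+R4.apply([0,dB,0])+R5.apply([0,0,dt]),R6,w
S=[([1.0916,.3135,1.4984,0,1.3310,-.2234],[132.8,507.8,303.3]),([1.069,.211,1.647,.074,1.03,-.276],[132.4,506.9,303.7]),([.128,.033,1.806,.258,1.216,-1.266],[381,210.3,320.2])]
E
python3 - <<'E'
from fk import *
for q,p in S: print(fk(q,[0]*7)[1].as_matrix().round(3).tolist())
for fixed in('A','B'):
    def res(v):
        P=[v[0],425*1,v[1],v[2] if fixed=='A' else 0,v[2] if fixed=='B' else 0,v[3],0]; P[1]=v[4]
        return np.concatenate([fk(q,P)[0]-p for q,p in S])
    r=least_squares(res,[163,392,116,170,425]);print(fixed,r.x,np.abs(r.fun).max())
E
```

```text
[[-0.967, 0.253, -0.001], [0.253, 0.967, -0.001], [0.0, -0.001, -1.0]]
[[-0.967, 0.244, 0.065], [0.253, 0.934, 0.251], [0.0, 0.259, -0.966]]
[[-0.967, 0.245, 0.063], [0.253, 0.935, 0.249], [0.002, 0.257, -0.966]]
A [155.081 386.91  116.58  179.204 441.147] 0.5008926217753356
B [136.601 380.716 115.978 185.177 451.843] 16.69976765303005
```

```bash
cat >> fk.py <<'E'
PA=[155.081,441.147,386.91,116.58,0,179.204,0]
lo=[-2.94,-.97,.19,-1.23,.02,-2.88];hi=[2.94,2.17,2.56,4.37,3.11,2.88]
def ik(p,Rt,q0):
    f=lambda q:(lambda a:np.r_[(a[0]-p)/100,3*(a[1].inv()*Rt).as_rotvec()/3])(fk(q,PA))
    r=least_squares(f,np.clip(q0,np.array(lo)+.01,np.array(hi)-.01),bounds=(lo,hi));return r.x,np.abs(r.fun).max()
CO=np.array([614.5,-149.2]);CY=-19.4
def jugpose(x,z,th,u=0,flip=1,y=0,g=65):
    """TCP for jug origin at cabinet (x,y), height z, lean th deg forward; tool pitched down u in jug frame"""
    t=np.radians(th); gx=x-85*np.cos(t)+g*np.sin(t); gz=z+85*np.sin(t)+g*np.cos(t)
    p=np.radians(th+u); gx-=54*np.cos(p); gz+=54*np.sin(p)
    a=np.radians(CY); Rt=Rz_down(CY,th+u)
    if flip<0: Rt=Rt*R.from_euler('z',np.pi)
    return np.array([CO[0]+gx*np.cos(a)-y*np.sin(a),CO[1]+gx*np.sin(a)+y*np.cos(a),gz]),Rt
E
python3 - <<'E'
from fk import *
q1=S[2][0]
for u in(0,-15,20):
  for fl in(1,-1):
    print('u',u,'flip',fl)
    A=np.radians(49);d=np.array([np.cos(A),np.sin(A),0]);b=np.radians(u)
    Rt=Rz_down(49,u); Rt=Rt if fl>0 else Rt*R.from_euler('z',np.pi)
    zt=Rt.as_matrix()[:,2]; g=np.array([466.7,311.3,65])
    seq=[('pre',g-134*zt,Rt),('grasp',g-54*zt,Rt),('lift',g-54*zt+[0,0,100],Rt),('fr0',*jugpose(-150,100,0,u,fl)),('l30',*jugpose(-60,90,30,u,fl)),('l30b',*jugpose(0,80,30,u,fl)),('up',*jugpose(48,63,0,u,fl)),('home',*jugpose(88,61,0,u,fl))]
    best=None
    for j4 in(.8,1.6,2.4,3):
      for j6 in(-2,-1,0,1,2):
        q,e=ik(seq[0][1],seq[0][2],[.2,0,1.8,j4,.8,j6])
        if e<1e-3 and (best is None or abs(q[3]-1.8)<abs(best[3]-1.8)): best=q
    q=best
    if q is None: print('none');continue
    for n,p,Rt in seq:
        q,e=ik(p,Rt,q); print(n,p.round(0),q.round(2),round(e,3), 'wrist',fk(q,PA)[2].round(0))
E
```

```text
u 0 flip 1
pre [379. 210.  65.] [-0.16  0.86  2.51  2.11  1.69  1.37] 0.0 wrist [261.  75.  65.]
grasp [431. 271.  65.] [0.06 0.83 2.32 2.35 1.58 1.56] 0.0 wrist [314. 135.  65.]
lift [431. 271. 165.] [0.06 0.52 2.35 2.33 1.38 1.76] 0.0 wrist [314. 135. 165.]
fr0 [342. -53. 165.] [-0.1   0.4   2.56  3.9   1.36  1.42] 0.507 wrist [252.  91. 182.]
l30 [ 475. -100.  216.] [-0.51  0.12  2.29  2.7   0.34  1.91] 0.0 wrist [329. -49. 305.]
l30b [ 532. -120.  206.] [-0.48  0.26  2.14  2.76  0.33  1.87] 0.0 wrist [385. -68. 295.]
up [ 529. -119.  128.] [-0.49  0.65  2.29  2.99  1.37  1.6 ] 0.0 wrist [360. -59. 128.]
home [ 566. -132.  126.] [-0.47  0.68  2.17  3.    1.29  1.61] 0.0 wrist [397. -73. 126.]
u 0 flip -1
pre [379. 210.  65.] [-0.16  0.86  2.51  2.11  1.69 -1.77] 0.0 wrist [261.  75.  65.]
grasp [431. 271.  65.] [ 0.06  0.83  2.32  2.35  1.58 -1.58] 0.0 wrist [314. 135.  65.]
lift [431. 271. 165.] [ 0.06  0.52  2.35  2.33  1.38 -1.38] 0.0 wrist [314. 135. 165.]
fr0 [342. -53. 165.] [-0.1   0.4   2.56  3.9   1.36 -1.72] 0.507 wrist [252.  91. 182.]
l30 [ 475. -100.  216.] [-0.51  0.
[... 2472 characters left out ...]
384. 216. 111.] [-0.1   0.45  2.51  2.12  1.12 -1.4 ] 0.0 wrist [274.  89. 172.]
grasp [433. 273.  83.] [ 0.09  0.59  2.32  2.3   1.06 -1.39] 0.0 wrist [323. 146. 145.]
lift [433. 273. 183.] [ 0.09  0.31  2.29  2.12  0.87 -1.08] 0.0 wrist [323. 146. 245.]
fr0 [345. -54. 183.] [-0.47 -0.11  2.56  3.18  0.27 -1.67] 0.268 wrist [230.  14. 296.]
l30 [ 486. -104.  230.] [-0.48  0.12  2.08  0.35  0.27  1.12] 0.0 wrist [378. -66. 367.]
l30b [ 543. -124.  220.] [-0.46  0.26  1.93  0.3   0.27  1.19] 0.0 wrist [434. -86. 357.]
up [ 532. -120.  146.] [-0.48  0.44  2.24  2.94  0.77 -1.48] 0.0 wrist [373. -64. 208.]
home [ 569. -133.  144.] [-0.47  0.5   2.13  2.95  0.71 -1.47] 0.0 wrist [411. -77. 206.]
```

```bash
cat > path.py <<'E'
from fk import *
G=80
def ln(a,b,n=40): return np.linspace(a,b,n)
prof=np.vstack([ln((-34,0),(34,0)),ln((34,0),(34,8)),ln((-34,0),(-34,8)),ln((30,8),(24,190)),ln((-30,8),(-24,190)),ln((-24,190),(24,190)),ln((-93,25),(-93,115)),ln((-93,115),(-77,115)),ln((-77,114),(-26,114)),ln((-77,26),(-30,26))])
# gripper in jug frame (u=0): fingers x -85-54..-66, z G+-13 ; body behind x=-139..-300, z G+-43
prof=np.vstack([prof,ln((-139,G+13),(-66,G+13)),ln((-66,G+13),(-66,G-13)),ln((-139,G-13),(-66,G-13)),ln((-139,G-43),(-139,G+43)),ln((-139,G+43),(-300,G+43)),ln((-139,G-43),(-300,G-43))])
def boxd(P,x0,x1,z0,z1):
    dx=np.maximum(np.maximum(x0-P[:,0],P[:,0]-x1),0);dz=np.maximum(np.maximum(z0-P[:,1],P[:,1]-z1),0)
    return np.hypot(dx,dz).min()
def clear(x,z,th):
    t=np.radians(th);P=np.c_[x+prof[:,0]*np.cos(t)+prof[:,1]*np.sin(t),z-prof[:,0]*np.sin(t)+prof[:,1]*np.cos(t)]
    return [boxd(P,0,12,220,320),boxd(P,0,240,-50,60),P[:,1].min(),boxd(P,74,102,282,320),240-P[:,0].max()]
WP=[(-150,40,35),(-38,40,35),(-38,86,35),(0,86,33),(30,83,25),(42,74,12),(48,65,0),(88,62,0)]
if __name__=='__main__':
    q=np.array([-.5,.1,2.2,2.7,.3,-1.2])
    for a,b in zip(WP[:-1],WP[1:]):
        C=np.array([clear(*w) for w in np.linspace(a,b,15)]);print(a,'->',b,'min hdr,ledge,z,spout',C.min(0).round(1))
    for w in WP:
        p,Rt=jugpose(*w,0,-1,0,G);q,e=ik(p,Rt,q);print(w,p.round(0),q.round(2),round(e,3))
E
python3 path.py
python3 - <<'E'
from fk import *
RP=Rz_down(49)*R.from_euler('z',np.pi)
d=np.array([np.cos(np.radians(49)),np.sin(np.radians(49)),0]); g=np.array([466.7,311.3,80])
print(g-54*d)
print('A rotate 1'); o,r=to([375,205,250],RP)
E
```

```text
(-150, 40, 35) -> (-38, 40, 35) min hdr,ledge,z,spout [ 10.6   0.   20.5  76.1 149.4]
(-38, 40, 35) -> (-38, 86, 35) min hdr,ledge,z,spout [ 10.2   0.   20.5  34.8 149.4]
(-38, 86, 35) -> (0, 86, 33) min hdr,ledge,z,spout [  0.    6.8  66.5  23.6 116.4]
(0, 86, 33) -> (30, 83, 25) min hdr,ledge,z,spout [  0.    7.5  67.5  16.7 108. ]
(30, 83, 25) -> (42, 74, 12) min hdr,ledge,z,spout [  0.    6.9  66.9  15.7 108. ]
(42, 74, 12) -> (48, 65, 0) min hdr,ledge,z,spout [ 10.9   5.   65.   20.1 135. ]
(48, 65, 0) -> (88, 62, 0) min hdr,ledge,z,spout [ 10.9   2.   62.   27.1 118. ]
(-150, 40, 35) [409. -77. 185.] [-0.55  0.03  2.47  2.62  0.34 -1.19] 0.0
(-38, 40, 35) [ 515. -114.  185.] [-0.48  0.26  2.18  2.69  0.27 -1.22] 0.0
(-38, 86, 35) [ 515. -114.  231.] [-0.48  0.17  2.13  2.31  0.16 -0.83] 0.0
(0, 86, 33) [ 546. -125.  229.] [-0.47  0.24  2.06  2.49  0.18 -1.  ] 0.0
(30, 83, 25) [ 556. -129.  214.] [-0.47  0.3   2.1   2.83  0.41 -1.34] 0.0
(42, 74, 12) [ 542. -124.  181.] [-0.48  0.42  2.23  2.96  0.87 -1.48] 0.0
(48, 65, 0) [ 529. -119.  145.] [-0.49  0.6   2.29  2.99  1.32 -1.53] 0.0
(88, 62, 0) [ 566. -132.  142.] [-0.47  0.64  2.18  3.    1.25 -1.53] 0.0
[431.273 270.546  80.   ]
A rotate 1
offset [ 0.43 -2.45  6.61] rot [-77.6  41.4  91.2] |o|mm 70.6315532345993 |r| 126.68446248988374
```

```bash
cat > search.py <<'E'
from path import *
from collections import deque
import heapq
xs=np.arange(-180,61,4.);zs=np.arange(30,160,4.);ts=np.arange(0,72,3.)
def cl(x,z,t):
    c=clear(x,z,t); return min(c[0],c[1]+ (6 if (x>-20 and t<40) else 0),c[3],c[2])
C=np.array([[[cl(x,z,t) for t in ts] for z in zs] for x in xs])
end=(np.abs(xs-48).argmin(),np.abs(zs-66).argmin(),0)
s=[(i,j,k) for i in [0] for j in range(len(zs)) for k in range(len(ts)) if C[i,j,k]>8]
# maximise bottleneck then length: cost = sum of exp(-c/3)
best={end:0};prev={};h=[(0,end)]
while h:
    d,n=heapq.heappop(h)
    if d>best[n]: continue
    if n[0]==0: break
    for a in(-1,0,1):
      for b in(-1,0,1):
        for c in(-1,0,1):
          m=(n[0]+a,n[1]+b,n[2]+c)
          if m==n or not(0<=m[0]<len(xs) and 0<=m[1]<len(zs) and 0<=m[2]<len(ts)) or C[m]<1.5: continue
          dd=d+(abs(a)+abs(b)+abs(c))*(.01+np.exp(-C[m]/3))
          if dd<best.get(m,1e9): best[m]=dd;prev[m]=n;heapq.heappush(h,(dd,m))
print(d,n)
p=[n]
while p[-1]!=end: p.append(prev[p[-1]])
for i,w in enumerate(p):
    if i%3==0 or i==len(p)-1: print(xs[w[0]],zs[w[1]],ts[w[2]],np.round(clear(xs[w[0]],zs[w[1]],ts[w[2]]),1))
E
python3 search.py
```

```text
1.5008460481038102 (np.int64(0), np.int64(13), 20)
-180.0 82.0 60.0 [ 35.3  83.5  52.6 131.9 243.5]
-168.0 82.0 60.0 [ 27.1  77.2  52.6 122.9 231.5]
-156.0 82.0 60.0 [ 22.5  70.9  52.6 114.4 219.5]
-144.0 82.0 60.0 [ 22.2  64.5  52.6 106.7 207.5]
-132.0 82.0 60.0 [ 23.8  58.2  52.6  99.7 195.5]
-120.0 82.0 60.0 [ 29.3  51.8  52.6  93.9 183.5]
-108.0 82.0 60.0 [ 34.9  45.5  52.6  89.2 171.5]
-96.0 82.0 60.0 [ 37.5  39.2  52.6  86.  159.5]
-84.0 82.0 54.0 [ 30.2  38.7  54.5  71.3 156.2]
-72.0 82.0 51.0 [ 28.8  33.5  55.6  63.2 149.2]
-60.0 82.0 48.0 [ 22.9  27.3  56.7  55.7 142.7]
-48.0 86.0 42.0 [ 17.7  19.7  63.2  40.8 143. ]
-36.0 90.0 36.0 [ 11.7  13.1  70.   30.  144.9]
-24.0 86.0 30.0 [ 10.    9.   69.   28.7 148.2]
-16.0 82.0 30.0 [ 13.5   5.   65.   28.2 140.2]
-8.0 82.0 27.0 [ 12.6   6.6  66.6  25.4 140.4]
4.0 82.0 21.0 [ 13.4   9.8  69.8  21.8 145.5]
16.0 82.0 15.0 [ 13.8  13.2  73.2  18.2 151.6]
24.0 78.0 12.0 [ 15.6  10.9  70.9  19.9 153. ]
36.0 78.0 9.0 [ 20.2  12.7  72.7  17.4 150.6]
48.0 74.0 3.0 [ 18.1  12.2  72.2  19.1 157.6]
48.0 66.0 0.0 [ 10.9   6.   66.   26.1 158. ]
```

>>> {"method": "step_arm", "body": {"plan": [{"offset": [0.4, -2.5, 6.6], "rot": [-7.8, 4.1, 9.1], "gripper": 8.5}, {"offset": [0.4, -2.5, 6.6], "rot": [-15.5, 8.3, 18.2], "gripper": 8.5}, {"offset": [0.4, -2.5, 6.6], "rot": [-23.3, 12.4, 27.4], "gripper": 8.5}, {"offset": [0.4, -2.5, 6.6], "rot": [-31, 16.6, 36.5], "gripper": 8.5}, {"offset": [0.4, -2.5, 6.6], "rot": [-38.8, 20.7, 45.6], "gripper": 8.5}, {"offset": [0.4, -2.5, 6.6], "rot": [-46.6, 24.8, 54.7], "gripper": 8.5}, {"offset": [0.4, -2.5, 6.6], "rot": [-54.3, 29, 63.8], "gripper": 8.5}, {"offset": [0.4, -2.5, 6.6], "rot": [-62.1, 33.1, 73], "gripper": 8.5}, {"offset": [0.4, -2.5, 6.6], "rot": [-69.8, 37.3, 82.1], "gripper": 8.5}, {"offset": [0.4, -2.5, 6.6], "rot": [-77.6, 41.4, 91.2], "gripper": 8.5}]}}

```text
time_s: 2.4
eef_pos: [374.6, 205.8, 250.4]
ee_rot: [-0.22, 0.539, 0.605, 0.543]
force: [1.1, -0.7, -0.2]
grip_width: 0.993
grip_force: 0.0
```

```bash
python3 - <<'E'
from h import *
js()
to([375,205,250],Rz_down(49)*R.from_euler('z',np.pi))
E
```

```text
2.4 [-0.24   0.155  2.277  1.433  1.264 -1.282] [374.6 205.8 250.4] [[-0.322, 0.891, 0.319], [0.414, -0.17, 0.894], [0.851, 0.42, -0.314]] [ 1.1 -0.7 -0.2] 0.9929021521208693
offset [-0.08  0.03 -0.05] rot [-25.   13.   29.2] |o|mm 1.021038155698955 |r| 40.54083124411809
```

```bash
python3 - <<'E'
from h import *
RP=Rz_down(49)*R.from_euler('z',np.pi)
to([379,210,180],RP)
to([379,210,80],RP)
E
```

```text
offset [-5.97 -2.63  2.73] rot [-25.   13.   29.2] |o|mm 70.69444583331186 |r| 40.54083124411809
offset [-14.48  -6.83   5.88] rot [-25.   13.   29.2] |o|mm 170.54007322400605 |r| 40.54083124411809
```

>>> {"method": "step_arm", "body": {"plan": [{"offset": [0, 0, 0], "rot": [-5, 2.6, 5.8], "gripper": 8.5}, {"offset": [0, 0, 0], "rot": [-10, 5.2, 11.7], "gripper": 8.5}, {"offset": [-2, -0.9, 0.9], "rot": [-15, 7.8, 17.5], "gripper": 8.5}, {"offset": [-4, -1.8, 1.8], "rot": [-20, 10.4, 23.4], "gripper": 8.5}, {"offset": [-6, -2.6, 2.7], "rot": [-25, 13, 29.2], "gripper": 8.5}, {"offset": [-6, -2.6, 2.7], "rot": [-25, 13, 29.2], "gripper": 8.5}, {"offset": [-10.2, -4.7, 4.3], "rot": [-25, 13, 29.2], "gripper": 8.5}, {"offset": [-14.5, -6.8, 5.9], "rot": [-25, 13, 29.2], "gripper": 8.5}, {"offset": [-14.5, -6.8, 5.9], "rot": [-25, 13, 29.2], "gripper": 8.5}, {"offset": [-14.5, -6.8, 5.9], "rot": [-25, 13, 29.2], "gripper": 8.5}]}}

```text
time_s: 3.4
eef_pos: [380.6, 208.7, 79.3]
ee_rot: [-0.293, 0.643, 0.296, 0.643]
force: [0.6, 0.2, -0.6]
grip_width: 0.992
grip_force: 0.0
```

```bash
python3 - <<'E'
from h import *
js(); cap('side','side2.png')
RP=Rz_down(49)*R.from_euler('z',np.pi)
to([431.3,270.5,80],RP)
E
```

```text
3.4 [-0.181  0.928  2.387  2.094  1.656 -1.725] [380.6 208.7  79.3] [[-0.003, 0.758, 0.653], [0.004, -0.653, 0.758], [1.0, 0.005, -0.001]] [ 0.6  0.2 -0.6] 0.9923714886935192
offset [-0.04 -0.21  7.99] rot [-0.2  0.   0.3] |o|mm 79.95501682442924 |r| 0.4051033322105044
```

View pics/side2.png

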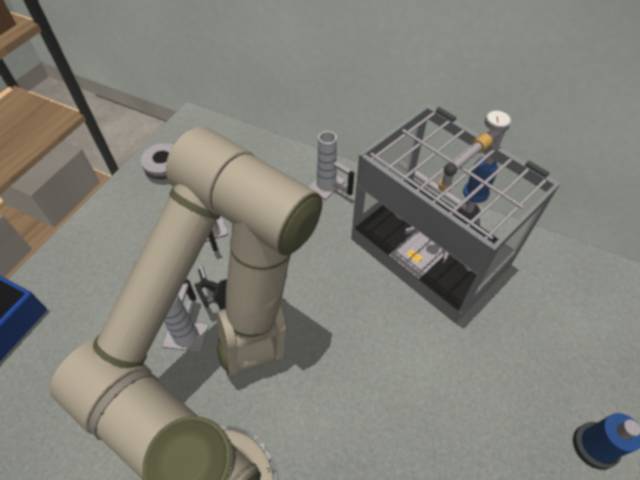

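The open gripper, near (215,290), is lined up toward the jug handle at (212,245) and just clears the nearer look-alike's handle at (190,290). I'll go forward and grasp.

>>> {"method": "step_arm", "body": {"plan": [{"offset": [0, -0.2, 0], "rot": [-0.2, 0, 0.3], "gripper": 5}, {"offset": [0, -0.2, 0], "rot": [-0.2, 0, 0.3], "gripper": 5}, {"offset": [0, -0.2, 2], "rot": [-0.2, 0, 0.3], "gripper": 5}, {"offset": [0, -0.2, 4], "rot": [-0.2, 0, 0.3], "gripper": 5}, {"offset": [0, -0.2, 6], "rot": [-0.2, 0, 0.3], "gripper": 5}, {"offset": [0, -0.2, 8], "rot": [-0.2, 0, 0.3], "gripper": 5}, {"offset": [0, -0.2, 8], "rot": [-0.2, 0, 0.3], "gripper": 5}], "squeeze": 30}}

```text
time_s: 4.15
eef_pos: [432.0, 271.3, 81.2]
ee_rot: [-0.292, 0.643, 0.294, 0.644]
force: [-0.1, -0.4, -0.3]
grip_width: 0.587
grip_force: 0.0
```

```bash
python3 - <<'E'
from h import *
js(); c=cap('side'); cv2.imwrite('pics/s3.png',cv2.resize(c['color'][180:330,140:340,::-1],(800,600)))
E
```

```text
4.15 [ 0.054  0.883  2.211  2.341  1.539 -1.54 ] [432.  271.3  81.2] [[-0.003, 0.754, 0.656], [0.001, -0.656, 0.754], [1.0, 0.003, 0.001]] [-0.1 -0.4 -0.3] 0.5866079227147698
```

View pics/s3.png

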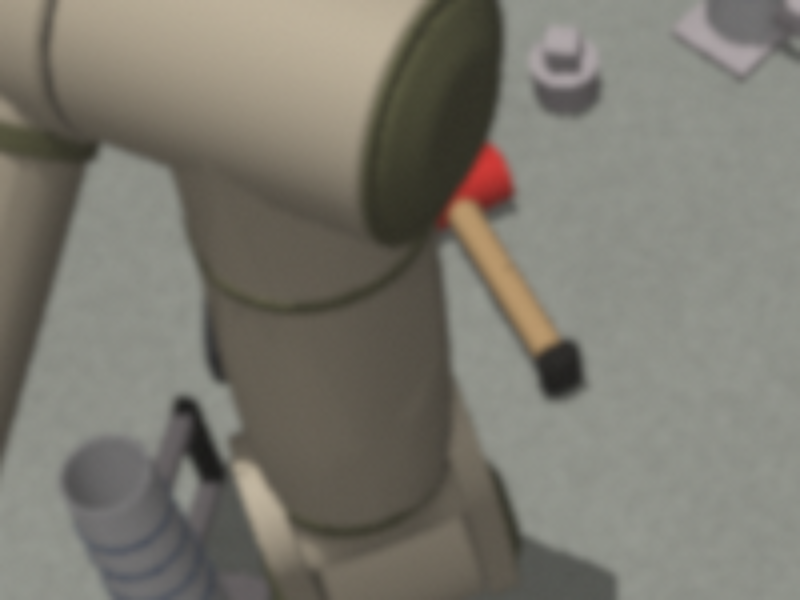

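The arm hides the handle here; the closing width will show whether the bar is held (14 mm ≈ 0.165).

>>> {"method": "step_arm", "body": {"plan": [{"offset": [0, 0, 0], "rot": [0, 0, 0], "gripper": 0.5}, {"offset": [0, 0, 0], "rot": [0, 0, 0], "gripper": 0.5}, {"offset": [0, 0, 0], "rot": [0, 0, 0], "gripper": 0.5}, {"offset": [0, 0, 0], "rot": [0, 0, 0], "gripper": 0.5}, {"offset": [0, 0, 0], "rot": [0, 0, 0], "gripper": 0.5}, {"offset": [0, 0, 0], "rot": [0, 0, 0], "gripper": 0.5}, {"offset": [0, 0, 0], "rot": [0, 0, 0], "gripper": 0.5}, {"offset": [0, 0, 0], "rot": [0, 0, 0], "gripper": 0.5}, {"offset": [0, 0, 0], "rot": [0, 0, 0], "gripper": 0.5}], "squeeze": 100}}

```text
time_s: 5.1
eef_pos: [431.4, 269.7, 79.3]
ee_rot: [-0.292, 0.645, 0.292, 0.643]
force: [-0.8, -3.5, 2.5]
grip_width: 0.141
grip_force: 98.6
```

>>> {"method": "step_arm", "body": {"plan": [{"offset": [1, 0, 0], "rot": [0, 0, 0], "gripper": 0.5}, {"offset": [3, 0, 0], "rot": [0, 0, 0], "gripper": 0.5}, {"offset": [5, 0, 0], "rot": [0, 0, 0], "gripper": 0.5}, {"offset": [7, 0, 0], "rot": [0, 0, 0], "gripper": 0.5}, {"offset": [9, 0, 0], "rot": [0, 0, 0], "gripper": 0.5}, {"offset": [11, 0, 0], "rot": [0, 0, 0], "gripper": 0.5}, {"offset": [11, 0, 0], "rot": [0, 0, 0], "gripper": 0.5}, {"offset": [11, 0, 0], "rot": [0, 0, 0], "gripper": 0.5}]}}

```text
time_s: 5.9
eef_pos: [431.1, 270.1, 188.3]
ee_rot: [-0.292, 0.646, 0.293, 0.642]
force: [-0.2, -0.4, -4.2]
grip_width: 0.14
grip_force: 98.2
```

```bash
python3 - <<'E'
from h import *
js(); print(sense()['grip_force'],sense()['wrist_torque'])
for n in('top','side'):
    c=cap(n); np.save(n+'2.npy',cloud(c)); cv2.imwrite(f'pics/{n}4.png',c['color'][:,:,::-1])
p,Rr=pose(); g=p+54*Rr.as_matrix()[:,2]; o=g+85*Rr.as_matrix()[:,2]-[0,0,80]; print('exp jug origin',o)
W=np.vstack([np.load('top2.npy').reshape(-1,3),np.load('side2.npy').reshape(-1,3)]);W=W[~np.isnan(W[:,0])]
for off in (0,):
    d=np.hypot(*(W[:,:2]-o[:2]).T)
    q=W[(d<45)&(W[:,2]>o[2]+180)&(W[:,2]<o[2]+205)]; print(len(q),cv2.minEnclosingCircle(q[:,:2].astype(np.float32)) if len(q) else '',np.median(q[:,2]) if len(q) else '')
E
```

```text
5.9 [ 0.052  0.539  2.272  2.312  1.338 -1.328] [431.1 270.1 188.3] [[0.004, 0.753, 0.658], [0.003, -0.658, 0.753], [1.0, -0.001, -0.005]] [-0.2 -0.4 -4.2] 0.14046975666884398
98.23875904083252 [-1.113  1.011 -0.018]
exp jug origin [522.735 374.637 107.061]
473 ((522.7735595703125, 378.0351257324219), 25.792173385620117) 295.39938192020907
```

View pics/top4.png

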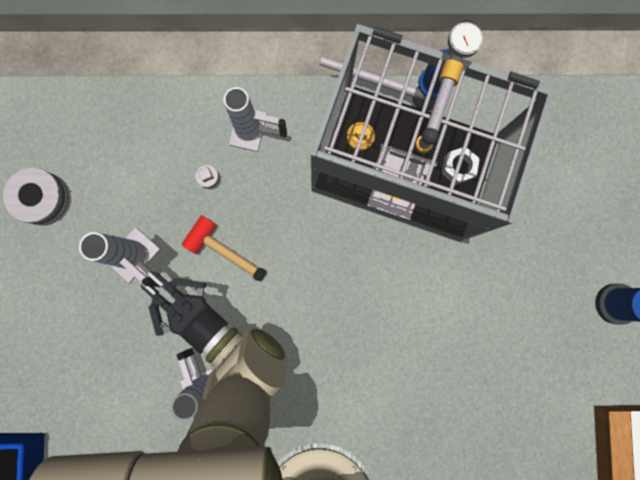

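```bash
cat > plan.py <<'E'
from path import *
G=80
WP=[(-180,84,54),(-84,82,54),(-60,82,48),(-48,86,42),(-36,90,36),(-24,86,30),(-8,82,27),(4,82,21),(16,82,15),(36,78,9),(48,72,2),(48,66,0),(88,63,0)]
if __name__=='__main__':
    s=sense();q=s['joints'];p0,R0=pose()
    p1,R1=jugpose(*WP[0],0,-1,0,G)
    from scipy.spatial.transform import Slerp
    sl=Slerp([0,1],R.concatenate([R0,R1]))
    a=np.radians(CY);ex=np.array([np.cos(a),np.sin(a)]);ey=np.array([-ex[1],ex[0]])
    print('W0',p1)
    for f in np.linspace(0,1,9):
        p=p0+(p1-p0)*f+np.array([0,0,40*np.sin(np.pi*f)]);Rt=sl(f);q,e=ik(p,Rt,q)
        M=Rt.as_matrix(); o=p+M[:,2]*139-M[:,0]*80; t=o+M[:,0]*190
        print(round(f,2),q.round(2),round(e,3),'o',o.round(0),'cab',((o[:2]-CO)@ex).round(0),((o[:2]-CO)@ey).round(0),'top',((t[:2]-CO)@ex).round(0),((t[:2]-CO)@ey).round(0),t[2].round(0))
    for A,B in zip(WP[:-1],WP[1:]):
        C=np.array([clear(*w) for w in np.linspace(A,B,12)]);p,Rt=jugpose(*B,0,-1,0,G);q,e=ik(p,Rt,q)
        print(B,C.min(0).round(1),p.round(0),q.round(2),round(e,3))
    to(p1,R1)
E
python3 plan.py
```

```text
W0 [428.703 -83.771 243.476]
0.0 [ 0.06  0.45  2.35  2.32  1.33 -1.32] 0.0 o [522. 374. 107.] cab -261.0 463.0 top -260.0 464.0 297.0
0.12 [-0.03  0.29  2.4   2.3   1.14 -1.17] 0.0 o [525. 315. 115.] cab -239.0 408.0 top -218.0 420.0 304.0
0.25 [-0.11  0.13  2.42  2.23  0.93 -0.99] 0.0 o [523. 254. 121.] cab -220.0 350.0 top -177.0 372.0 305.0
0.38 [-0.2   0.01  2.41  2.09  0.73 -0.77] 0.0 o [518. 194. 124.] cab -205.0 292.0 top -141.0 318.0 301.0
0.5 [-0.28 -0.07  2.37  1.86  0.56 -0.48] 0.0 o [509. 134. 122.] cab -193.0 232.0 top -108.0 261.0 290.0
0.62 [-0.35 -0.11  2.33  1.53  0.45 -0.12] 0.0 o [497.  76. 116.] cab -186.0 173.0 top -79.0 199.0 272.0
0.75 [-0.41 -0.11  2.28  1.12  0.38  0.31] 0.0 o [482.  18. 107.] cab -181.0 114.0 top -56.0 135.0 249.0
0.88 [-0.46 -0.08  2.23  0.67  0.36  0.77] 0.0 o [464. -37.  95.] cab -179.0 56.0 top -39.0 68.0 223.0
1.0 [-0.5  -0.03  2.17  0.26  0.39  1.2 ] 0.0 o [445. -89.  84.] cab -180.0 -0.0 top -26.0 -0.0 196.0
(-84, 82, 54) [  5.8  38.7  54.5  71.3 156.2] [ 519. -116.  241.] [-0.47  0.19  1.93  0.19  0.4   1.29] 0.0
(-60, 82, 48) [ 22.9
[... 556 characters left out ...]
140.4] [ 523. -117.  206.] [-0.49  0.27  2.22  2.88  0.57 -1.41] 0.0
(16, 82, 15) [ 13.4   9.8  69.8  18.2 145.5] [ 522. -117.  195.] [-0.49  0.33  2.26  2.93  0.77 -1.46] 0.0
(36, 78, 9) [ 13.8  12.7  72.7  17.4 150.6] [ 531. -120.  179.] [-0.49  0.43  2.27  2.96  0.98 -1.49] 0.0
(48, 72, 2) [ 15.8  10.8  70.8  17.4 150.6] [ 531. -120.  157.] [-0.49  0.55  2.28  2.98  1.23 -1.52] 0.0
(48, 66, 0) [ 10.9   6.   66.   20.8 157.7] [ 529. -119.  146.] [-0.49  0.6   2.29  2.99  1.32 -1.53] 0.0
(88, 63, 0) [ 10.9   3.   63.   26.1 118. ] [ 566. -132.  143.] [-0.47  0.64  2.18  3.    1.25 -1.53] 0.0
offset [  5.48  23.09 -26.82] rot [-62.8 -46.9  32.1] |o|mm 358.15230906454536 |r| 84.70610020229725
```

>>> {"method": "step_arm", "body": {"plan": [{"offset": [1.5, 2.0, -2.2], "rot": [-5.2, -3.9, 2.7], "gripper": 0.5}, {"offset": [2.5, 4.0, -4.5], "rot": [-10.5, -7.8, 5.4], "gripper": 0.5}, {"offset": [3.5, 5.8, -6.7], "rot": [-15.7, -11.7, 8.0], "gripper": 0.5}, {"offset": [4.5, 7.7, -8.9], "rot": [-20.9, -15.6, 10.7], "gripper": 0.5}, {"offset": [5.0, 9.6, -11.2], "rot": [-26.2, -19.5, 13.4], "gripper": 0.5}, {"offset": [5.5, 11.5, -13.4], "rot": [-31.4, -23.5, 16.1], "gripper": 0.5}, {"offset": [6, 13.5, -15.6], "rot": [-36.6, -27.4, 18.7], "gripper": 0.5}, {"offset": [6, 15.4, -17.9], "rot": [-41.9, -31.3, 21.4], "gripper": 0.5}, {"offset": [6, 17.3, -20.1], "rot": [-47.1, -35.2, 24.1], "gripper": 0.5}, {"offset": [6, 19.2, -22.4], "rot": [-52.3, -39.1, 26.8], "gripper": 0.5}, {"offset": [6, 21.2, -24.6], "rot": [-57.6, -43, 29.4], "gripper": 0.5}, {"offset": [5.5, 23.1, -26.8], "rot": [-62.8, -46.9, 32.1], "gripper": 0.5}]}}

```text
time_s: 7.2
eef_pos: [429.2, -67.6, 244.3]
ee_rot: [0.011, 0.931, -0.114, 0.345]
force: [-0.7, 1.4, -4.7]
grip_width: 0.138
grip_force: 99.0
```

```bash
sed -i 's/^G=80/G=80/; s/(-180,84,54),(-84,82,54)/(-180,74,54),(-84,76,54)/' plan.py; cat >> h.py <<'E'
E
python3 - <<'E'
from plan import *
js()
p1,R1=jugpose(*WP[0],0,-1,0,G); to(p1,R1)
E
```

```text
7.2 [-0.534 -0.028  2.199  0.696  0.385  0.707] [429.2 -67.6 244.3] [[0.735, -0.22, 0.641], [-0.205, -0.974, -0.099], [0.646, -0.059, -0.761]] [-0.7  1.4 -4.7] 0.13771801361238029
offset [-0.41  1.65  0.95] rot [-6.7 -4.1  3.2] |o|mm 19.460675339966606 |r| 8.506038806360946
```

>>> {"method": "step_arm", "body": {"plan": [{"offset": [-0.2, 0.8, 0.5], "rot": [-3.4, -2, 1.6], "gripper": 0.5}, {"offset": [-0.4, 1.6, 1], "rot": [-6.7, -4.1, 3.2], "gripper": 0.5}, {"offset": [-0.4, 1.6, 1], "rot": [-6.7, -4.1, 3.2], "gripper": 0.5}, {"offset": [-0.4, 1.6, 1], "rot": [-6.7, -4.1, 3.2], "gripper": 0.5}]}}

```text
time_s: 7.6
eef_pos: [429.6, -82.4, 233.4]
ee_rot: [0.051, 0.937, -0.159, 0.306]
force: [0.6, 0.2, -5.2]
grip_width: 0.143
grip_force: 99.1
```

```bash
cat > seg.py <<'E'
import sys
from plan import *
js()
p,Rr=pose(); M=Rr.as_matrix(); o=p+M[:,2]*139-M[:,0]*G
a=np.radians(CY);ex=np.array([np.cos(a),np.sin(a),0]);ey=np.array([-ex[1],ex[0],0])
l=o-[*CO,0]; print('jug est cab x,y,z',l@ex,l@ey,o[2],'lean',np.degrees(np.arccos(M[2,0])),'ax',M[:,0]@ex,M[:,0]@ey)
for w in eval(sys.argv[1]) if len(sys.argv)>1 else []:
    print(w,end=' '); to(*jugpose(*w[:3],0,-1,w[3] if len(w)>3 else 0,G))
E
python3 seg.py "WP[:3]"
python3 - <<'E'
from h import *
for n in('top','side'):
    c=cap(n,n+'5.png'); np.save(n+'5.npy',cloud(c))
E
```

```text
7.6 [-0.502  0.014  2.166  0.294  0.352  1.16 ] [429.6 -82.4 233.4] [[0.762, -0.329, 0.558], [-0.267, -0.944, -0.192], [0.59, -0.003, -0.807]] [ 0.6  0.2 -5.2] 0.14281395290773652
jug est cab x,y,z -179.1848517083911 2.0780744874590766 74.00307486943191 lean 53.827821963011054 ax 0.807246531036208 0.0008758377784043869
(-180, 74, 54) offset [-0.02  0.16 -0.02] rot [-0.2 -0.2  0.1] |o|mm 1.6446125333761703 |r| 0.28553061084772735
(-84, 76, 54) offset [7.84 0.19 5.48] rot [-0.2 -0.2  0.1] |o|mm 95.69855668905502 |r| 0.28553061084772735
(-60, 82, 48) offset [8.64 0.19 5.65] rot [-0.2  5.8  0. ] |o|mm 103.24021639462438 |r| 5.83235129699465
```

View pics/side5.png

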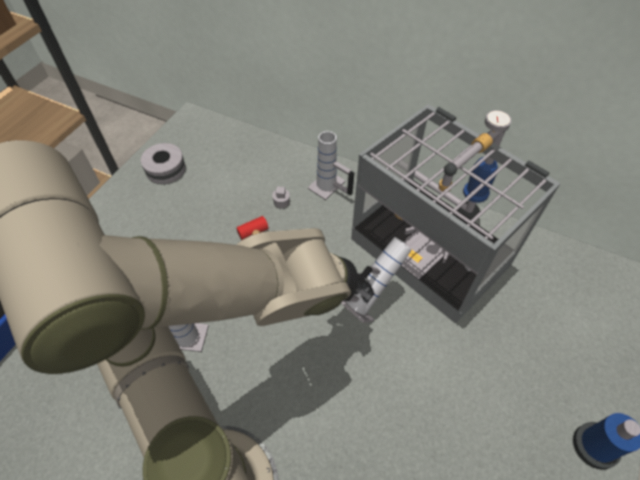

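Side view: the jug, at about (385,270), leans into the opening, centred on the yellow catch at (415,257). I'll fit its true pose in the grip.

```bash
cat > fit.py <<'E'
from plan import *
def fitjug(files):
    p,Rr=pose();M=Rr.as_matrix();o=p+M[:,2]*139-M[:,0]*G
    J=np.c_[M[:,2],-M[:,1],M[:,0]]   # jug axes in world
    for n in files:
        W=np.load(n).reshape(-1,3);W=W[~np.isnan(W[:,0])];L=(W-o)@J
        m=(np.hypot(L[:,0],L[:,1])<42)&(L[:,2]>15)&(L[:,2]<185)&(L[:,0]>-36); L=L[m]
        def res(v):
            c=L[:,:2]-v[:2]-np.outer(L[:,2]-95,v[2:]); return np.hypot(c[:,0],c[:,1])-(30-6*(L[:,2]-8)/182)
        r=least_squares(res,[0,0,0,0],loss='soft_l1',f_scale=2);v=r.x
        print(n,len(L),'mid offset',v[:2].round(1),'tilt deg (x,y)',np.degrees(v[2:]).round(2),'rms',np.sqrt((r.fun**2).mean()).round(2), 'z top',np.percentile(((W-o)@J)[(np.hypot(((W-o)@J)[:,0],((W-o)@J)[:,1])<30)][:,2],[90,98,99.5]).round(0))
if __name__=='__main__': fitjug(['side5.npy','top5.npy'])
E
python3 fit.py
```

```text
side5.npy 1316 mid offset [2.1 0.7] tilt deg (x,y) [ 0.4 -0.1] rms 1.86 z top [503. 529. 536.]
top5.npy 1683 mid offset [ 1.9 -0. ] tilt deg (x,y) [-0.34 -0.02] rms 1.63 z top [522. 536. 540.]
```

>>> {"method": "step_arm", "body": {"plan": [{"offset": [1.6, 0.2, 1.1], "rot": [-0.2, -0.2, 0], "gripper": 0.5}, {"offset": [3.2, 0.2, 2.2], "rot": [-0.2, -0.2, 0], "gripper": 0.5}, {"offset": [4.8, 0.2, 3.3], "rot": [-0.2, -0.2, 0], "gripper": 0.5}, {"offset": [6.4, 0.2, 4.4], "rot": [-0.2, -0.2, 0], "gripper": 0.5}, {"offset": [7.8, 0.2, 5.5], "rot": [-0.2, -0.2, 0], "gripper": 0.5}, {"offset": [7.8, 0.2, 5.5], "rot": [-0.2, -0.2, 0], "gripper": 0.5}, {"offset": [8.1, 0.2, 5.5], "rot": [-0.2, 2, 0], "gripper": 0.5}, {"offset": [8.4, 0.2, 5.6], "rot": [-0.2, 4, 0], "gripper": 0.5}, {"offset": [8.6, 0.2, 5.7], "rot": [-0.2, 5.8, 0], "gripper": 0.5}, {"offset": [8.6, 0.2, 5.7], "rot": [-0.2, 5.8, 0], "gripper": 0.5}]}}

```text
time_s: 8.7
eef_pos: [525.7, -118.6, 239.3]
ee_rot: [0.061, 0.92, -0.158, 0.354]
force: [-0.3, 0.2, -3.5]
grip_width: 0.14
grip_force: 99.1
```

```bash
python3 seg.py "[(-54,84,45),(-48,86,42),(-42,88,39),(-36,90,36),(-30,88,33),(-24,86,30)]"
```

```text
8.7 [-0.469  0.215  1.951  0.343  0.259  1.141] [ 525.7 -118.6  239.3] [[0.7, -0.333, 0.632], [-0.247, -0.943, -0.224], [0.671, 0.001, -0.742]] [-0.3  0.2 -3.5] 0.1404581021649974
jug est cab x,y,z -60.09809920671735 -0.8208352472550118 82.49128125478741 lean 47.89099826839667 ax 0.7418704887487563 -0.00013586588069072758
(-54, 84, 45) offset [-0.16 -0.06 -0.09] rot [ 0.1  2.9 -0. ] |o|mm 1.920240350193003 |r| 2.8920728586965394
(-48, 86, 42) offset [-0.34 -0.06 -0.2 ] rot [ 0.1  5.9 -0. ] |o|mm 3.94713204241652 |r| 5.891527809362101
(-42, 88, 39) offset [-0.53 -0.06 -0.26] rot [ 0.1  8.9 -0. ] |o|mm 5.979772655865854 |r| 8.891350381494018
(-36, 90, 36) offset [-0.74 -0.06 -0.29] rot [ 0.1 11.9  0. ] |o|mm 8.020481262253822 |r| 11.891262357302594
(-30, 88, 33) offset [-1.24 -0.06  0.02] rot [ 0.1 14.9  0. ] |o|mm 12.402645486272693 |r| 14.891209704191892
(-24, 86, 30) offset [-1.74 -0.06  0.37] rot [ 0.1 17.9  0. ] |o|mm 17.847176917177087 |r| 17.89117462917341
```

>>> {"method": "step_arm", "body": {"plan": [{"offset": [-0.1, 0, -0.05], "rot": [0, 1.5, 0], "gripper": 0.5}, {"offset": [-0.16, 0, -0.1], "rot": [0, 2.9, 0], "gripper": 0.5}, {"offset": [-0.25, 0, -0.15], "rot": [0, 4.4, 0], "gripper": 0.5}, {"offset": [-0.34, 0, -0.2], "rot": [0, 5.9, 0], "gripper": 0.5}, {"offset": [-0.44, 0, -0.23], "rot": [0, 7.4, 0], "gripper": 0.5}, {"offset": [-0.53, 0, -0.26], "rot": [0, 8.9, 0], "gripper": 0.5}, {"offset": [-0.64, 0, -0.28], "rot": [0, 10.4, 0], "gripper": 0.5}, {"offset": [-0.74, 0, -0.29], "rot": [0, 11.9, 0], "gripper": 0.5}, {"offset": [-0.74, 0, -0.29], "rot": [0, 11.9, 0], "gripper": 0.5}, {"offset": [-0.74, 0, -0.29], "rot": [0, 11.9, 0], "gripper": 0.5}]}}

```text
time_s: 9.7
eef_pos: [518.9, -116.6, 236.9]
ee_rot: [0.078, 0.878, -0.151, 0.448]
force: [0.3, 0.0, -4.8]
grip_width: 0.14
grip_force: 99.2
```

```bash
python3 seg.py "[(-36,90,36),(-30,88,33),(-24,86,30),(-16,83,28.5),(-8,82,27),(4,82,21)]"
```

```text
9.7 [-0.481  0.206  2.069  2.143  0.133 -0.661] [ 518.9 -116.6  236.9] [[0.553, -0.334, 0.763], [-0.194, -0.942, -0.272], [0.81, 0.002, -0.586]] [ 0.3  0.  -4.8] 0.13954283016895572
jug est cab x,y,z -35.30454212022755 -1.4730161748473005 90.55071678170725 lean 35.905491104469114 ax 0.5864497348468801 0.000543499329199032
(-36, 90, 36) offset [-0.06 -0.1  -0.01] rot [ 0.2 -0.1  0. ] |o|mm 1.1674211170005786 |r| 0.21023431815383087
(-30, 88, 33) offset [-0.61 -0.1   0.19] rot [0.2 2.9 0. ] |o|mm 6.471631002214729 |r| 2.9114885391705054
(-24, 86, 30) offset [-1.18 -0.1   0.43] rot [0.2 5.9 0. ] |o|mm 12.591258089417828 |r| 5.908410653059012
(-16, 83, 28.5) offset [-1.34 -0.1   1.09] rot [0.2 7.4 0. ] |o|mm 17.291424927926847 |r| 7.407805738850796
(-8, 82, 27) offset [-1.34 -0.1   1.64] rot [0.2 8.9 0. ] |o|mm 21.214491561191664 |r| 8.907404293615897
(4, 82, 21) offset [-2.23 -0.11  2.09] rot [ 0.2 14.9  0.1] |o|mm 30.6281774437203 |r| 14.906604991846882
```

Forces are clean and the singular region is passed. Continuing in.

>>> {"method": "step_arm", "body": {"plan": [{"offset": [-0.3, -0.1, 0.1], "rot": [0.2, 1.5, 0], "gripper": 0.5}, {"offset": [-0.6, -0.1, 0.2], "rot": [0.2, 2.9, 0], "gripper": 0.5}, {"offset": [-0.9, -0.1, 0.3], "rot": [0.2, 4.4, 0], "gripper": 0.5}, {"offset": [-1.18, -0.1, 0.43], "rot": [0.2, 5.9, 0], "gripper": 0.5}, {"offset": [-1.26, -0.1, 0.76], "rot": [0.2, 6.6, 0], "gripper": 0.5}, {"offset": [-1.34, -0.1, 1.09], "rot": [0.2, 7.4, 0], "gripper": 0.5}, {"offset": [-1.34, -0.1, 1.64], "rot": [0.2, 8.9, 0], "gripper": 0.5}, {"offset": [-1.64, -0.1, 1.8], "rot": [0.2, 10.9, 0], "gripper": 0.5}, {"offset": [-1.93, -0.1, 1.95], "rot": [0.2, 12.9, 0], "gripper": 0.5}, {"offset": [-2.23, -0.1, 2.09], "rot": [0.2, 14.9, 0], "gripper": 0.5}, {"offset": [-2.23, -0.1, 2.09], "rot": [0.2, 14.9, 0], "gripper": 0.5}]}}

```text
time_s: 10.8
eef_pos: [522.7, -116.8, 205.5]
ee_rot: [0.095, 0.813, -0.139, 0.557]
force: [0.9, -0.3, -4.8]
grip_width: 0.145
grip_force: 99.4
```

```bash
python3 seg.py "[(10,82,18),(16,82,15),(26,80,12),(36,78,9),(42,76,6),(46,73,2),(46,69,0),(46,66,0)]"
```

```text
10.8 [-0.488  0.337  2.174  2.884  0.581 -1.409] [ 522.7 -116.8  205.5] [[0.341, -0.331, 0.88], [-0.12, -0.944, -0.309], [0.932, -0.0, -0.362]] [ 0.9 -0.3 -4.8] 0.14484093365200473
jug est cab x,y,z 3.2513546459764906 0.21384613875291092 80.6129314910448 lean 21.205546422035653 ax 0.36171473833670964 0.00024370194156089764
(10, 82, 18) offset [-0.42  0.01  0.15] rot [-0.1  3.2  0. ] |o|mm 4.437971836485942 |r| 3.206162484775208
(16, 82, 15) offset [-0.96  0.01  0.36] rot [-0.1  6.2  0. ] |o|mm 10.226060878826921 |r| 6.205865932406768
(26, 80, 12) offset [-1.56  0.01  1.04] rot [-0.1  9.2  0. ] |o|mm 18.769623327988587 |r| 9.205762557478982
(36, 78, 9) offset [-2.18  0.01  1.77] rot [-0.1 12.2  0. ] |o|mm 28.073044986247556 |r| 12.205709924345614
(42, 76, 6) offset [-2.95  0.01  2.17] rot [-0.1 15.2  0. ] |o|mm 36.64245150880332 |r| 15.205678000182633
(46, 73, 2) offset [-4.18  0.01  2.4 ] rot [-0.1 19.2  0. ] |o|mm 48.22424967556156 |r| 19.20565087539
(46, 69, 0) offset [-5.11  0.01  2.45] rot [-0.1 21.2  0. ] |o|mm 56.64556268903339 |r| 21.205641121837946
(46, 66, 0) offset [-5.39  0.01  2.56] rot [-0.1 21.2  0. ] |o|mm 59.636952570495026 |r| 21.205641121837946
```

>>> {"method": "step_arm", "body": {"plan": [{"offset": [-0.42, 0, 0.15], "rot": [0, 3.2, 0], "gripper": 0.5}, {"offset": [-0.96, 0, 0.36], "rot": [0, 6.2, 0], "gripper": 0.5}, {"offset": [-1.26, 0, 0.7], "rot": [0, 7.7, 0], "gripper": 0.5}, {"offset": [-1.56, 0, 1.04], "rot": [0, 9.2, 0], "gripper": 0.5}, {"offset": [-1.87, 0, 1.4], "rot": [0, 10.7, 0], "gripper": 0.5}, {"offset": [-2.18, 0, 1.77], "rot": [0, 12.2, 0], "gripper": 0.5}, {"offset": [-2.95, 0, 2.17], "rot": [0, 15.2, 0], "gripper": 0.5}, {"offset": [-3.56, 0, 2.29], "rot": [0, 17.2, 0], "gripper": 0.5}, {"offset": [-4.18, 0, 2.4], "rot": [0, 19.2, 0], "gripper": 0.5}, {"offset": [-5.11, 0, 2.45], "rot": [0, 21.2, 0], "gripper": 0.5}, {"offset": [-5.11, 0, 2.45], "rot": [0, 21.2, 0], "gripper": 0.5}]}}

```text
time_s: 11.9
eef_pos: [527.6, -118.4, 148.8]
ee_rot: [0.118, 0.697, -0.119, 0.697]
force: [-0.4, 0.5, -4.4]
grip_width: 0.139
grip_force: 99.6
```

```bash
python3 seg.py "[(46,66,0),(46,63,0),(46,60,0)]"; python3 - <<'E'
from h import *
for n in('top','side'):
    c=cap(n,n+'6.png'); np.save(n+'6.npy',cloud(c))
E
python3 - <<'E'
from fit import *
fitjug(['side6.npy','top6.npy'])
E
```

```text
11.9 [-0.491  0.679  2.202  2.982  1.312 -1.529] [ 527.6 -118.4  148.8] [[0.0, -0.331, 0.944], [-0.001, -0.944, -0.331], [1.0, -0.001, -0.001]] [-0.4  0.5 -4.4] 0.13908645257437374
jug est cab x,y,z 46.739067884901104 0.4344767574519022 68.6791197503562 lean 0.05893489821844601 ax 0.0007243828911389423 -0.000730276324185574
(46, 66, 0) offset [-0.28  0.01 -0.08] rot [-0.1  0.  -0. ] |o|mm 2.895264720056483 |r| 0.11226976294609026
(46, 63, 0) offset [-0.58  0.01 -0.08] rot [-0.1  0.  -0. ] |o|mm 5.8361066729186915 |r| 0.11226976294609026
(46, 60, 0) offset [-0.88  0.01 -0.08] rot [-0.1  0.  -0. ] |o|mm 8.816899931164492 |r| 0.11226976294609026
side6.npy 526 mid offset [-0.9  0.9] tilt deg (x,y) [-0.48  0.45] rms 1.7 z top [248. 269. 277.]
top6.npy 401 mid offset [-2.3  0.6] tilt deg (x,y) [-0.41  0.09] rms 1.25 z top [250. 270. 276.]
```

View pics/side6.png

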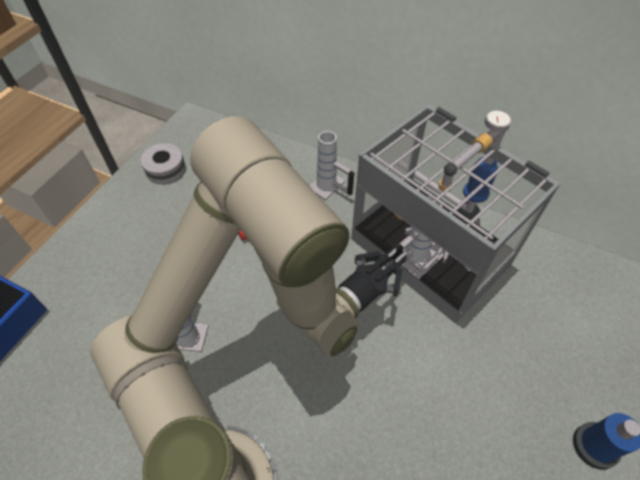

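The jug is inside, behind the panel at about (420,245), upright and aligned with the catch. I'll lower it onto the ledge.

>>> {"method": "step_arm", "body": {"plan": [{"offset": [-0.2, 0, 0], "rot": [0, 0, 0], "gripper": 0.5}, {"offset": [-0.35, 0, 0], "rot": [0, 0, 0], "gripper": 0.5}, {"offset": [-0.5, 0, 0], "rot": [0, 0, 0], "gripper": 0.5}, {"offset": [-0.65, 0, 0], "rot": [0, 0, 0], "gripper": 0.5}, {"offset": [-0.65, 0, 0], "rot": [0, 0, 0], "gripper": 0.5}, {"offset": [-0.65, 0, 0], "rot": [0, 0, 0], "gripper": 0.5}]}}

```text
time_s: 12.6
eef_pos: [527.7, -118.5, 143.7]
ee_rot: [0.119, 0.696, -0.119, 0.698]
force: [-0.9, -0.4, -3.8]
grip_width: 0.143
grip_force: 99.6
```

>>> {"method": "step_arm", "body": {"plan": [{"offset": [-0.1, 0, 0], "rot": [0, 0, 0], "gripper": 0.5}, {"offset": [-0.15, 0, 0], "rot": [0, 0, 0], "gripper": 0.5}, {"offset": [-0.15, 0, 0], "rot": [0, 0, 0], "gripper": 0.5}]}}

```text
time_s: 12.9
eef_pos: [527.7, -118.5, 142.1]
ee_rot: [0.119, 0.696, -0.119, 0.698]
force: [-0.5, 0.2, -2.6]
grip_width: 0.139
grip_force: 99.6
```

```bash
python3 seg.py "[(60,61,0),(88,61,0)]"
```

```text
12.9 [-0.491  0.701  2.198  2.983  1.334 -1.533] [ 527.7 -118.5  142.1] [[-0.003, -0.331, 0.944], [0.001, -0.944, -0.331], [1.0, -0.0, 0.003]] [-0.5  0.2 -2.6] 0.13925725760367308
jug est cab x,y,z 47.19861318906655 0.3083194653112713 62.59626912434146 lean 0.1951595066232136 ax -0.003399931298546056 -0.00020605083755618797
(60, 61, 0) offset [-0.12  0.01  1.31] rot [-0.1 -0.2 -0. ] |o|mm 13.121027544729005 |r| 0.2099328386425598
(88, 61, 0) offset [-0.13  0.02  4.11] rot [-0.1 -0.2 -0. ] |o|mm 41.087937753745635 |r| 0.2099328386425598
```

>>> {"method": "step_arm", "body": {"plan": [{"offset": [0, 0, 0.4], "rot": [0, 0, 0], "gripper": 0.5}, {"offset": [0, 0, 0.8], "rot": [0, 0, 0], "gripper": 0.5}, {"offset": [0, 0, 1.2], "rot": [0, 0, 0], "gripper": 0.5}, {"offset": [0, 0, 1.6], "rot": [0, 0, 0], "gripper": 0.5}, {"offset": [0, 0, 2], "rot": [0, 0, 0], "gripper": 0.5}, {"offset": [0, 0, 2.4], "rot": [0, 0, 0], "gripper": 0.5}, {"offset": [0, 0, 2.8], "rot": [0, 0, 0], "gripper": 0.5}, {"offset": [0, 0, 2.8], "rot": [0, 0, 0], "gripper": 0.5}]}}

```text
time_s: 13.7
eef_pos: [554.5, -127.9, 142.4]
ee_rot: [0.119, 0.696, -0.118, 0.698]
force: [0.4, -0.5, -3.5]
grip_width: 0.14
grip_force: 99.5
```

```bash
python3 seg.py "[(88,61,0)]"
```

```text
13.7 [-0.479  0.716  2.121  2.993  1.273 -1.526] [ 554.5 -127.9  142.4] [[-0.004, -0.331, 0.944], [0.001, -0.944, -0.331], [1.0, -0.0, 0.004]] [ 0.4 -0.5 -3.5] 0.14019471872529676
jug est cab x,y,z 75.68091124387138 0.3497202833016466 62.90980483618824 lean 0.2272168595340955 ax -0.00396450535562492 -9.618246175390204e-05
(88, 61, 0) offset [-0.14  0.02  1.26] rot [-0.1 -0.2 -0. ] |o|mm 12.70858988791157 |r| 0.24165940761638238
```

>>> {"method": "step_arm", "body": {"plan": [{"offset": [0, 0, 0.3], "rot": [0, 0, 0], "gripper": 0.5}, {"offset": [0, 0, 0.6], "rot": [0, 0, 0], "gripper": 0.5}, {"offset": [-0.05, 0, 0.9], "rot": [0, 0, 0], "gripper": 0.5}, {"offset": [-0.05, 0, 1.1], "rot": [0, 0, 0], "gripper": 0.5}, {"offset": [-0.05, 0, 1.2], "rot": [0, 0, 0], "gripper": 0.5}, {"offset": [-0.05, 0, 1.2], "rot": [0, 0, 0], "gripper": 0.5}]}}

```text
time_s: 14.3
eef_pos: [565.4, -131.7, 141.5]
ee_rot: [0.119, 0.696, -0.119, 0.698]
force: [-0.0, 0.2, -4.6]
grip_width: 0.142
grip_force: 99.7
```

>>> {"method": "step_arm", "body": {"plan": [{"offset": [0, 0, 0.1], "rot": [0, 0, 0], "gripper": 0.5}, {"offset": [0, 0, 0.2], "rot": [0, 0, 0], "gripper": 0.5}, {"offset": [0, 0, 0.2], "rot": [0, 0, 0], "gripper": 0.5}]}}

```text
time_s: 14.6
eef_pos: [567.4, -132.4, 141.7]
ee_rot: [0.119, 0.696, -0.119, 0.698]
force: [0.3, 0.1, -4.4]
grip_width: 0.141
grip_force: 99.7
```

```bash
python3 seg.py; python3 - <<'E'
from h import *
for n in('top','side'):
    c=cap(n,n+'7.png'); np.save(n+'7.npy',cloud(c))
im=cv2.imread('pics/side7.png')[180:330,330:530]; cv2.imwrite('pics/s7c.png',cv2.resize(im,(800,600)))
E
python3 - <<'E'
from fit import *
fitjug(['side7.npy','top7.npy'])
E
```

```text
14.6 [-0.474  0.726  2.083  2.997  1.245 -1.524] [ 567.4 -132.4  141.7] [[-0.003, -0.331, 0.944], [0.001, -0.944, -0.331], [1.0, -0.0, 0.003]] [ 0.3  0.1 -4.4] 0.14145271665393208
jug est cab x,y,z 89.21748466480301 0.3800713032081333 62.1470680763703 lean 0.17964817718654244 ax -0.0031296492285902222 -0.00019058831780042747
side7.npy 368 mid offset [-1.2  0.3] tilt deg (x,y) [-0.89 -0.19] rms 1.53 z top [286. 290. 292.]
top7.npy 644 mid offset [-0.9 -0.1] tilt deg (x,y) [1.52 0.16] rms 2.06 z top [288. 291. 293.]
```

>>> {"method": "step_arm", "body": {"plan": [{"offset": [0, 0, 0.1], "rot": [0, 0, 0], "gripper": 0.5}, {"offset": [0, 0, 0.1], "rot": [0, 0, 0], "gripper": 0.5}]}}

```text
time_s: 14.9
eef_pos: [568.0, -132.7, 141.7]
ee_rot: [0.119, 0.696, -0.119, 0.698]
force: [-4.9, 0.4, -3.2]
grip_width: 0.136
grip_force: 100.3
```

>>> {"method": "step_arm", "body": {"plan": [{"offset": [0, 0, 0.1], "rot": [0, 0, 0], "gripper": 0.5}, {"offset": [0, 0, 0.1], "rot": [0, 0, 0], "gripper": 0.5}]}}

```text
time_s: 15.1
eef_pos: [568.4, -132.9, 141.9]
ee_rot: [0.119, 0.696, -0.119, 0.698]
force: [-15.0, 3.1, 1.5]
grip_width: 0.14
grip_force: 101.7
```

View pics/s7c.png

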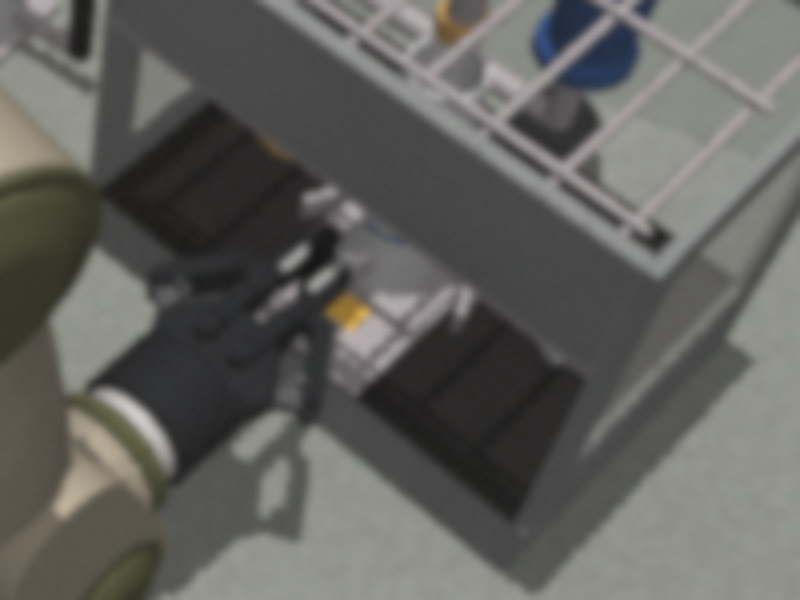

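Stop felt (15 N), and the crop shows the yellow catch at (348,310) clear in front of the foot. I'll ease back 1.5 mm and lower onto the ledge.

>>> {"method": "step_arm", "body": {"plan": [{"offset": [0, 0, -0.1], "rot": [0, 0, 0], "gripper": 0.5}, {"offset": [0, 0, -0.15], "rot": [0, 0, 0], "gripper": 0.5}, {"offset": [-0.1, 0, -0.15], "rot": [0, 0, 0], "gripper": 0.5}, {"offset": [-0.1, 0, -0.15], "rot": [0, 0, 0], "gripper": 0.5}]}}

```text
time_s: 15.5
eef_pos: [567.7, -132.5, 140.8]
ee_rot: [0.119, 0.696, -0.119, 0.698]
force: [-4.2, 0.9, -2.9]
grip_width: 0.138
grip_force: 100.2
```

>>> {"method": "step_arm", "body": {"plan": [{"offset": [-0.1, 0, 0], "rot": [0, 0, 0], "gripper": 0.5}, {"offset": [-0.1, 0, 0], "rot": [0, 0, 0], "gripper": 0.5}]}}

```text
time_s: 15.7
eef_pos: [567.8, -132.5, 139.7]
ee_rot: [0.119, 0.696, -0.118, 0.698]
force: [-4.2, 1.5, -2.0]
grip_width: 0.141
grip_force: 100.4
```

>>> {"method": "step_arm", "body": {"plan": [{"offset": [0, 0, -0.06], "rot": [0, 0, 0], "gripper": 0.5}, {"offset": [-0.06, 0, -0.06], "rot": [0, 0, 0], "gripper": 0.5}, {"offset": [-0.06, 0, -0.06], "rot": [0, 0, 0], "gripper": 0.5}]}}

```text
time_s: 16.0
eef_pos: [567.3, -132.5, 139.2]
ee_rot: [0.119, 0.696, -0.119, 0.698]
force: [-1.2, 0.4, -3.6]
grip_width: 0.136
grip_force: 99.9
```

```bash
python3 seg.py; python3 - <<'E'
from h import *
print(sense()['force'],sense()['wrist_torque'])
E
```

```text
16.0 [-0.474  0.733  2.082  2.997  1.251 -1.524] [ 567.3 -132.5  139.2] [[-0.004, -0.331, 0.944], [0.001, -0.944, -0.331], [1.0, -0.0, 0.004]] [-1.2  0.4 -3.6] 0.13559782971989576
jug est cab x,y,z 89.22850555468703 0.30821883152598417 59.7661279766628 lean 0.21632189617778186 ax -0.003771749252258792 -0.00016870562242968516
[-1.193  0.435 -3.645] [0.386 1.149 0.018]
```

>>> {"method": "step_arm", "body": {"plan": [{"offset": [-0.06, 0, 0], "rot": [0, 0, 0], "gripper": 0.5}, {"offset": [-0.06, 0, 0], "rot": [0, 0, 0], "gripper": 0.5}]}}

```text
time_s: 16.2
eef_pos: [567.2, -132.4, 139.0]
ee_rot: [0.119, 0.695, -0.118, 0.699]
force: [-4.9, 1.2, -0.3]
grip_width: 0.141
grip_force: 100.3
```

>>> {"method": "step_arm", "body": {"plan": [{"offset": [-0.06, 0, 0], "rot": [0, 0, 0], "gripper": 0.5}, {"offset": [-0.06, 0, 0], "rot": [0, 0, 0], "gripper": 0.5}]}}

```text
time_s: 16.4
eef_pos: [567.3, -132.4, 138.9]
ee_rot: [0.119, 0.695, -0.118, 0.699]
force: [-8.2, 1.3, 3.9]
grip_width: 0.14
grip_force: 100.8
```

Resting. Release and retreat.

>>> {"method": "step_arm", "body": {"plan": [{"offset": [0.06, 0, 0], "rot": [0, 0, 0], "gripper": 0.5}, {"offset": [0.06, 0, 0], "rot": [0, 0, 0], "gripper": 5}, {"offset": [0.06, 0, 0], "rot": [0, 0, 0], "gripper": 5}, {"offset": [0.06, 0, 0], "rot": [0, 0, 0], "gripper": 5}, {"offset": [0.06, 0, 0], "rot": [0, 0, 0], "gripper": 5}, {"offset": [0.06, 0, 0], "rot": [0, 0, 0], "gripper": 5}, {"offset": [0.06, 0, 0], "rot": [0, 0, 0], "gripper": 5}, {"offset": [0.06, 0, -2], "rot": [0, 0, 0], "gripper": 5}, {"offset": [0.06, 0, -4], "rot": [0, 0, 0], "gripper": 5}, {"offset": [0.06, 0, -7], "rot": [0, 0, 0], "gripper": 5}, {"offset": [0.06, 0, -10], "rot": [0, 0, 0], "gripper": 5}, {"offset": [0.06, 0, -10], "rot": [0, 0, 0], "gripper": 5}], "squeeze": 20}}

```text
time_s: 17.6
eef_pos: [470.7, -98.3, 137.5]
ee_rot: [0.118, 0.697, -0.119, 0.697]
force: [0.2, 1.0, -0.1]
grip_width: 0.585
grip_force: 0.0
```

```bash
python3 - <<'E'
from h import *
from fk import CO,CY
js()
a=np.radians(CY);ex=np.array([np.cos(a),np.sin(a)]);ey=np.array([-ex[1],ex[0]])
from scipy.optimize import least_squares
for n in('top','side'):
    c=cap(n,n+'8.png'); W=cloud(c).reshape(-1,3);W=W[~np.isnan(W[:,0])]
    L=np.c_[(W[:,:2]-CO)@ex-88,(W[:,:2]-CO)@ey,W[:,2]-60]
    m=(np.hypot(L[:,0],L[:,1])<42)&(L[:,2]>22)&(L[:,2]<185)&(L[:,0]>-36);Q=L[m]
    def res(v):
        d=Q[:,:2]-v[:2]-np.outer(Q[:,2],v[2:]);return np.hypot(d[:,0],d[:,1])-(30-6*(Q[:,2]-8)/182)
    r=least_squares(res,[0,0,0,0],loss='soft_l1',f_scale=2);print(n,len(Q),'base',r.x[:2],'tilt',np.degrees(r.x[2:]))
    f=L[(abs(L[:,1])<16)&(L[:,0]>-60)&(L[:,0]<-34)&(abs(L[:,2])<12)]; 
    for x0 in range(-58,-30,4):
        g=f[(f[:,0]>=x0)&(f[:,0]<x0+4)];print((x0+88,g[:,2].mean().round(1) if len(g) else None),end=' ')
    print()
im=cv2.imread('pics/side8.png')[180:330,330:530]; cv2.imwrite('pics/s8c.png',cv2.resize(im,(800,600)))
E
```

```text
17.6 [-0.523  0.7    2.358  2.955  1.487 -1.554] [470.7 -98.3 137.5] [[0.001, -0.331, 0.944], [-0.001, -0.944, -0.331], [1.0, -0.001, -0.001]] [ 0.2  1.  -0.1] 0.5851797567999678
top 637 base [-3.423 -0.502] tilt [1.508 0.356]
(30, np.float64(0.6)) (34, np.float64(0.9)) (38, None) (42, None) (46, None) (50, None) (54, None) 
side 347 base [1.295 1.289] tilt [-1.386 -0.335]
(30, np.float64(0.0)) (34, np.float64(1.0)) (38, np.float64(3.0)) (42, np.float64(4.7)) (46, np.float64(3.4)) (50, np.float64(3.9)) (54, None)
```

View pics/s8c.png

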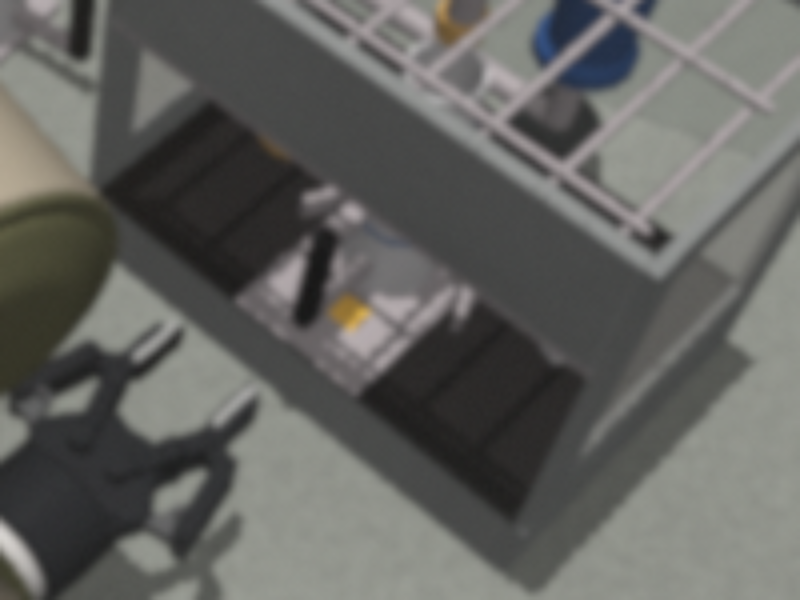

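The crop shows the jug standing free in the guide, its handle at (315,280). The catch at (348,312) measures about 4.7 mm above the ledge, so it is up. Handing in.

```bash
python3 -c "
from rig import *
print(finish_job())"
```

```text
the job is handed in; nothing more can be done
None
```

I handed the job in: the jug stands released and upright under the spout, pushed back to the end stop, with the catch sprung up about 4.7 mm in front of its foot. The arm pressed on none of the bystanders, and the judge's verdict was not shown.

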